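Park the measuring wheel on its stand

TASK

Roll the measuring wheel out of its bay under the shelf until it meets the stop between the rails, then flip its folded side stand over centre so that it snaps right round onto its own stop. Then swing the frame upright so that the foot of the stand bears on the baseboard, and finish while gripping the frame: keep holding it upright, leaned firmly onto its stand so that it cannot tip back, while I zero the counter. Leave the other things on the bench and the shelf where they are.

Things in the scene. Friction and masses are not known exactly. Their poses are not given: they have to be found in the camera images.
- bay: parking bay, fixed: baseboard, two guide rails, and a shelf on posts over its inner (+y) end. Origin on the bench top under the middle line of the rails; y axis along the rails towards the inner end, x across, z up. Rails: 20 mm high on the 10 mm board, 32 mm over their outsides, y -170 to +350 mm; a rubber stop between them at y -40 mm
- board: the plywood baseboard of the bay, 260 x 660 x 10 mm, x -130 to +130 and y -290 to +370 mm in the bay's frame; same frame as the bay
- shelf_edge (a point): middle of the lower front edge of the bay's plywood shelf (15 mm thick, 260 mm wide), 207 mm above the bench, at y +141 mm in the bay's frame; the shelf runs from here 230 mm in the bay's +y, posts at its corners, 30 mm rims along its sides, stock on top up to 295 mm above the bench, over 35 mm behind this edge. Axes as the bay's
- hub (a point): centre of the measuring wheel (150 mm diameter, 20 mm wide, axle across the rails), 85 mm above the bench. Wheel, frame and stand move only along the rails; the wheel cannot be lifted off. Axes as the bay's
- roll (a joint): how far the wheel has rolled out along the rails, m: 0 deepest under the shelf, 0.24 against the stop. Rolls towards the bay's -y. Rubber lips on the rails drag on the tyre: it takes about 12 N to move the wheel, and it stays where it is left
- frame (a joint): lean of the frame about the axle, rad: 0 upright, about 1.6 lying back towards the bay's -y, near level, with its counter resting on the rails. Unless held the frame falls back to 1.6 (it takes about 3 N at the grip to lift). The foot of the flipped stand meets the baseboard at 0 and stops it there. A pinch of about 40 N on the grip is enough; in a much harder pinch the tube turns stiffly
- grip (a point): on the handle grip: a round black rubber sleeve, 30 mm in diameter, 75 mm long, at the end of the frame tube. This point is on the tube's axis, 245 mm from the axle, 20 mm short of the tube's end. z axis along the tube from the wheel, x parallel to the axle. Pinched along x, the tube can turn between the pads. The counter (grey box 60 mm wide) is under the lying tube 126 to 170 mm from the axle
- stand (a joint): swing of the side stand on the frame, rad: 0 folded along the frame, 3.316 fully round on its stop. A toggle spring pulls it to either end (2 to 3 N at the toe peg), dead centre at 1.66; past that it snaps the rest of the way unless something is in its way
- pivot (a point): pivot of the side stand, outside the frame on the bay's +x side: 50 mm from the wheel's plane, in the frame 20 mm up from and 85 mm ahead (+y) of the axle. Folded, with the frame lying, the stand points to the bay's -y; it swings up over the top to the bay's +y, square to the axle. Its end passes 270 mm above the bench: no room under the shelf
- toe (a point): middle of the stand's toe peg: a black plastic sleeve 15 mm in diameter, 42 mm long, that turns freely on a pin sticking out in the bay's +x from the stand's flat leg, 70 mm from the pivot; x axis along the peg; the leg begins 22 mm from this point in -x. The peg and pivot are on the bay's +x side of the wheel
- foot (a point): middle of the stand's foot, a black plastic roll 16 mm in diameter and 20 mm long at the leg's end, 91.5 mm from the pivot
- seamroller: hand seam roller, 165 mm long, lying on the baseboard beside the rails; origin under its middle
- screwdriver: screwdriver, 160 mm, lying on the baseboard on the other side of the rails; origin under its middle
- taperoll: roll of tape, 90 mm across, 50 mm high, on the shelf; origin under its middle
- carton: small carton, 100 x 130 x 70 mm, on the shelf; origin under its middle
- welder: hot-air hand welder, 345 mm long, lying on the bench; origin under its middle
- bottle: blue drinking bottle, 66 mm across, 190 mm high; origin under its middle
- scraper: flat scraper, 200 mm long, lying on the bench; origin under its middle

How it is judged (in metres and radians):
On the way, in this order (a step that is already met when the one before it is completed fails the run):
1. the wheel is rolled out to the stop (within 10 mm) (value of joint roll above 0.23 m), for 0.1 s.
2. the side stand is flipped right round onto its stop (value of joint stand above 3.2 rad), for 0.2 s.
3. the frame is upright (within 4 degrees) with the stand's foot bearing on the baseboard (value of joint frame below 0.07 rad and contact force between stand and board above 1 N), for 0.2 s.
At the end, for the whole second after the job is handed in: Through the last second the wheel is still out (within 30 mm of the stop), the stand is fully round (within 0.12 rad of its stop), the frame stands still and upright within 4 degrees, the fingers hold the frame with more than 2 N, and the stand's foot bears on the baseboard with more than 1 N (all of step 3 and value of joint roll above 0.21 m and value of joint stand above 3.2 rad and value of joint frame above -0.07 rad and contact force between the fingers and frame above 2 N and velocity of joint frame between -0.1 and 0.1 rad/s); the arm keeps its last pose, push and grip.
It fails at once if another thing on the bench or the shelf is shifted by more than 30 mm (distance of any of seamroller, screwdriver, taperoll, carton, welder, bottle, scraper from where it was at the start of the episode above 0.03 m).
It also fails if it takes over 66 s, if anything falls off the work surface, if the arm or the gripper's body presses on something with over 40 N, if the wrist force passes 120 N, or if a joint passes its speed limit or range.

ROBOT

A 6-joint arm with a two-finger parallel gripper is mounted at the origin on the work surface. World frame = base frame: x ahead of the robot, y to its left, z up, the work surface at z = 0. Lengths are in mm, angles in rad, forces in N, time in s.
With the tool pointing down it reaches from about 325 to 900 mm from the base axis. Payload 3.5 kg.
Tool frame: the origin (TCP) lies midway between the tips of the shut fingers; the grasp point (between the pads) lies 19 mm behind it (r.tcp_to_grasp is the distance from the TCP to the grasp point, in mm); z points along the fingers, y is the direction in which the jaws open and shut (so a half turn about z gives the same grasp; the last joint's range is limited). The gripper opens to 85 mm and grips with 20 to 120 N. Pads are 22 mm wide; open, the fingers measure 114 mm over their backs; the gripper's body (76 mm by 85 mm) begins 54 mm behind the grasp point. The pads swing forward as they close: fully open they stand 13 mm farther back than shut.
Start: joints at [-0.103, 0.276, -0.026, 1.268, 0, 1.467], TCP at [624.997, -0.01, 231.313] pointing down, gripper open.
Joint ranges: [-3.12, 3.12], [-0.85, 1.88], [-1.08, 1.24], [-1.95, 2.15], [-1.57, 1.53], [-3.14, 3.14]. Speed limits (rad/s): [2.57, 2.57, 3.14, 3.14, 3.14, 3.14].

INTERFACE

Orientations are given as a unit quaternion [x, y, z, w].
In Python, from rig import r gives the robot as it stands.
- The arm moves only by the tool move_arm, never from a script. Its argument "targets" is a list of rows, each a list of 6 numbers: the shift along the world's x, y, z in units of 0.8 m (1.0 is 0.8 m), then the turn, a rotation vector about the world's x, y, z in units of 360 degrees (1.0 is 360 degrees). A call has 1 to 20 rows; each row is the pose to reach, as a shift and turn from the pose measured when the call began, turning the shorter way round; what a row does not reach only later rows make up. A row lasts 1/12 s, in which the tool goes at most 41.7 mm and 7.16 degrees, less where a joint would pass 70% of its speed; a pose out of reach is approached as far as the arm can. A call with a number of a shift or a turn outside -1 to 1 is refused whole. A call with a gripper value outside its range is refused whole. "grip" is the opening, from 0 (shut) to 1 (fully open), set as the call begins (left out, the last holds). The fingers move at their own pace and stop on an object; "newtons" is the grip in N (left out, the last holds). Time passes only in rows, so rows that repeat a pose let the fingers close. It gives the time, the measured TCP pose, the force and the opening at its end, in the units of the state.
- r.sense(): the state, without advancing time (a new reading comes with each control period).
- r.snapshot(name): name is "scene" or "side" or "wrist"; returns (picture, depth): 400x640x3 uint8, red, green, blue; 400x640 float32, mm along the optical axis (not along the pixel's ray), 0 where there is no reading.
- r.camera_model(name): a dict with "vertical_fov" (degrees; the focal length in pixels is half the picture's height over the tangent of half this angle, whatever the lens; pixels are square), "cx", "cy" (the principal point, pixels), "R" (3x3) and "t" (3): a world point X has camera coordinates R X + t; the wrist camera has in their place "tool_from_camera" (4x4, takes a point from camera to tool coordinates, whose origin is the TCP and whose axes are the flange's). Camera axes: x right, y down, z forward; pixel columns grow to the right and rows downward; lengths in mm; the calibration is good to about 2 mm. A picture is of the moment at which its call begins: read the wrist's pose just before it. camera_model takes no time and is no camera call.
- r.sign_off(): hands the job in, once; it reports no verdict.
Trained networks look in the newest picture that a camera, given by its name, has taken for a name from the list of things; names that differ only in an ending like _2 or _b are one class to them, and where a whole thing is asked for, a point or a joint stands for the part that bears it (a point fixed in the world has none). Each returns a list of dicts, best first, with "score" (0 to 1); they miss things now and then, are a little off and sometimes report something else, mostly with a low value. They report only what shows in the picture. A call takes as long as a camera call.
- r.recognise(name, camera): "bbox" ([left, top, width, height] in pixels, round what is visible of it).
- r.silhouettes(name, camera): "mask" (400x640 bool, what is visible of it) and "bbox" ([left, top, width, height] in pixels, round what is visible of it).
The state is a dict: "clock": time; "joint_pos": joint angles; "joint_velocities": joint speeds; "joint_torque": joint torques, N m; "position": TCP position; "tool_rot": TCP orientation; "contact_force": force on the tool from outside, world axes, zero at the start; "moment": the same for the moment, N m; "finger_gap": opening from 0.0 (shut) to 1.0 (fully open).
Only numpy, scipy, OpenCV 4.12 (cv2) and the standard library are available. Lean on these libraries where they do the work, as an engineer would, in place of code of your own. Each camera call takes 0.05 s, during which the arm holds its last target. There are 200 camera calls.

## Working session

There is one attempt and no reset: what is moved stays moved. The work goes in short steps, Python scripts to look and compute and a tool call to move; the robot and the scene stay as the last step left them, time stands still between calls to the robot, and variables do not carry over. Pictures are saved under pics/ and viewed, about 8 in all and at most 12, crops included, and the job is handed in when it is done.

Besides the shell and the picture viewer there is one more tool, called by a JSON object that holds its "name" and its "arguments", one argument or row to a line. move_arm: Moves the arm, as the interface text tells. Shifts and turns lie within -1 to 1; 1 stands for 0.8 m of shift or 360 degrees of turn. Its arguments: {"type":"object","properties":{"targets":{"type":"array"},"grip":{"type":"number"},"newtons":{"type":"number"}},"required":["targets"]}

```bash
ls; mkdir -p pics; cat > h.py <<'E'
import numpy as np, cv2
from rig import r
from scipy.spatial.transform import Rotation as Ro
def snap(n,f=None):
    s=r.sense(); p,d=r.snapshot(n)
    if f: cv2.imwrite('pics/'+f,p[:,:,::-1])
    return p,d,s
def world(n,u,v,z,s=None):
    m=r.camera_model(n); f=200/np.tan(np.radians(m['vertical_fov'])/2)
    u,v,z=map(np.asarray,(u,v,z))
    c=np.stack([(u-m['cx'])/f*z,(v-m['cy'])/f*z,z],-1).astype(float)
    if n=='wrist':
        T=np.array(m['tool_from_camera']); c=c@T[:3,:3].T+T[:3,3]
        return Ro.from_quat(s['tool_rot']).apply(c)+s['position']
    return (c-np.array(m['t']))@np.array(m['R'])
def proj(n,X):
    m=r.camera_model(n); f=200/np.tan(np.radians(m['vertical_fov'])/2)
    c=np.asarray(X)@np.array(m['R']).T+np.array(m['t'])
    return np.stack([c[...,0]/c[...,2]*f+m['cx'],c[...,1]/c[...,2]*f+m['cy']],-1)
E
python3 - <<'E'
from h import *
ims=[]
for n in('scene','side'):
    p,d,s=snap(n); np.save(n+'.npy',d); ims.append(p)
    m=r.camera_model(n); print(n,m)
    for t in ('bay','hub','frame','grip','toe','stand','shelf_edge','board'):
        try:
            for q in r.silhouettes(t,n)[:2]:
                M=q['mask']&(d>0); v,u=np.nonzero(M); X=world(n,u,v,d[M])
                print(t,round(q['score'],2),q['bbox'],M.sum(),np.median(X,0).round(),np.percentile(X,2,0).round(),np.percentile(X,98,0).round())
        except Exception as e: print(t,e)
cv2.imwrite('pics/a.png',ims[0][:,:,::-1]);cv2.imwrite('pics/b.png',ims[1][:,:,::-1])
E
```

```text
pics
scene {'vertical_fov': 52.89122335651385, 'cx': 315.24675465218303, 'cy': 198.45118270108392, 'R': array([[-6.01155600e-01,  7.99131734e-01,  6.45298965e-04],
       [ 6.77675187e-01,  5.10216203e-01, -5.29561864e-01],
       [-4.23518933e-01, -3.17911777e-01, -8.48271075e-01]]), 't': array([ 322.19335635, -270.74843029, 1723.13247136])}
bay 0.91 [244.3, 163.2, 196.3, 155.1] 10013 [572. 161.  14.] [ 418. -270.    4.] [696. 375. 270.]
bay 0.44 [316.3, 210.6, 27.1, 15.8] 243 [535.  47.  86.] [514.  -6.  72.] [552.  95.  95.]
hub 0.67 [311.6, 208.0, 27.7, 22.4] 236 [535.  45.  86.] [515.  -8.  71.] [551.  95.  95.]
frame 0.53 [312.8, 206.5, 26.9, 26.0] 290 [535.  50.  86.] [512. -10.   8.] [558.  96.  94.]
grip 0.54 [313.4, 208.0, 26.8, 22.5] 253 [536.  50.  86.] [516.  -6.  12.] [555.  94.  95.]
shelf_edge 0.71 [244.4, 161.5, 193.5, 153.0] 9755 [573. 160.  14.] [ 422. -268.    4.] [696. 375. 270.]
board 0.97 [240.5, 165.3, 178.0, 147.4] 4777 [600.   8.  10.] [ 408. -278.    3.] [683. 368.  16.]
side {'vertical_fov': 57.10022509302974, 'cx': 321.04251146115337, 'cy': 196.7534360431
[... 303 characters left out ...]
98.  29.] [ 405. -251.    7.] [694. 379. 272.]
hub 0.79 [319.8, 203.6, 19.1, 25.2] 218 [532.  38.  88.] [513.  -7.  72.] [557.  77.  97.]
hub 0.74 [314.7, 206.6, 21.2, 22.8] 196 [531.  35.  88.] [514.  -7.  78.] [551.  76.  96.]
frame 0.55 [317.7, 207.6, 20.0, 21.7] 210 [531.  37.  88.] [511.  -8.  77.] [551.  76.  96.]
grip 0.69 [312.5, 205.5, 27.8, 21.9] 211 [531.  39.  88.] [510.  -5.  24.] [556.  77.  97.]
stand 0.4 [318.2, 178.8, 34.8, 35.0] 260 [422. -39.  31.] [ 401. -121.   10.] [452.  36.  41.]
stand 0.22 [314.0, 205.8, 23.3, 24.3] 213 [531.  37.  88.] [512.  -7.  74.] [551.  77.  96.]
board 0.61 [253.9, 155.4, 159.4, 173.9] 4981 [590.  10.  11.] [ 379. -278.    2.] [685. 371.  90.]
```

```bash
python3 - <<'E'
from h import *
a=cv2.imread('pics/a.png');b=cv2.imread('pics/b.png')
A=cv2.resize(a[140:340,220:460],(800,667))[:600];B=cv2.resize(b[140:340,230:460],(800,600))
cv2.imwrite('pics/a2.png',a);cv2.imwrite('pics/b2.png',cv2.resize(b[150:340,220:470],(790,600),interpolation=cv2.INTER_CUBIC))
cv2.imwrite('pics/a3.png',cv2.resize(a[155:325,235:450],(759,600),interpolation=cv2.INTER_CUBIC))
E
```

```text
(no output)
```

View pics/a2.png

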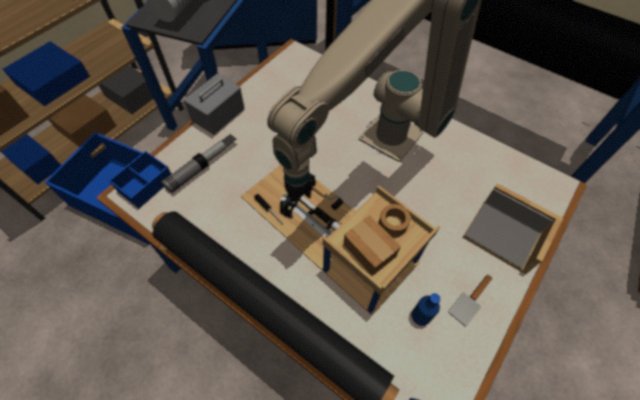

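View pics/b2.png

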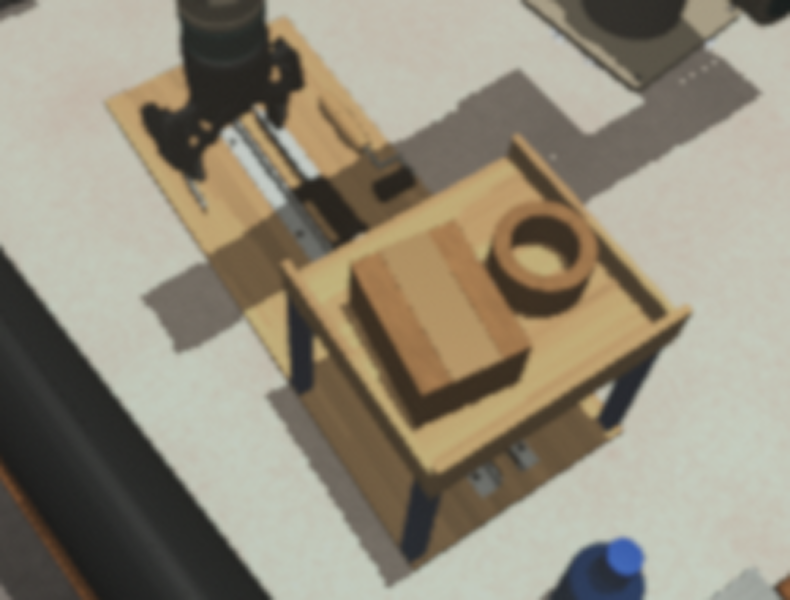

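The scene camera shows the bay running roughly along world y, with the shelf (330-430, 190-300) and the handle end lying out under the gripper near (310, 205). The side crop shows the rails and the dark grip and counter in front of the shelf. Next I fit the bay pose and take a wrist view.

```bash
python3 - <<'E'
from h import *
for n in('scene','side'):
    p,d,s=snap(n)
    q=r.silhouettes('bay',n)[0] ; q2=r.silhouettes('board',n)[0]
    M=(q['mask']|q2['mask'])&(d>0); v,u=np.nonzero(M); X=world(n,u,v,d[M])
    B=X[(abs(X[:,2]-11)<7)]
    print(n,cv2.minAreaRect(B[:,:2].astype(np.float32)), np.median(B[:,2]))
    # shelf: z~222 ; rims up to 237?
    for lo,hi in((214,230),(230,262)):
        S=X[(X[:,2]>lo)&(X[:,2]<hi)]
        print(lo,len(S),cv2.minAreaRect(S[:,:2].astype(np.float32)) if len(S)>5 else '')
p,d,s=snap('wrist','w0.png')
print(s['position'],s['tool_rot'],r.camera_model('wrist'))
for t in ('hub','frame','grip','toe','stand','foot','board'):
    for q in r.silhouettes(t,'wrist')[:2]:
        M=q['mask']&(d>0); v,u=np.nonzero(M); X=world('wrist',u,v,d[M],s)
        print(t,round(q['score'],2),q['bbox'],M.sum(),np.median(X,0).round(),np.percentile(X,2,0).round(),np.percentile(X,98,0).round())
E
```

```text
scene ((529.5687866210938, 43.367218017578125), (664.1292724609375, 264.909912109375), 82.50985717773438) 9.878783106954408
214 2527 ((558.6996459960938, 256.8790283203125), (230.69688415527344, 258.0664978027344), 82.70771789550781)
230 888 ((553.5519409179688, 194.91209411621094), (370.6053466796875, 274.4443664550781), 86.47799682617188)
side ((457.50775146484375, 49.214569091796875), (665.423828125, 403.1949462890625), 82.8080062866211) 10.909373287211192
214 2787 ((555.8440551757812, 255.99606323242188), (232.11279296875, 259.992919921875), 82.88623046875)
230 1162 ((550.3683471679688, 186.41513061523438), (383.8391418457031, 271.9029541015625), 85.6252212524414)
[ 6.25010017e+02 -1.65408138e-02  2.31343845e+02] [7.07103549e-01 7.07110013e-01 2.69412258e-05 7.86776597e-06] {'vertical_fov': 61.2854802191504, 'cx': 317.9094902211651, 'cy': 204.6821083985962, 'tool_from_camera': array([[-2.29005211e-04, -9.47550308e-01, -3.19606573e-01,
         8.39972139e+01],
       [ 9.99999967e-01, -2.54908645e-04,  3.92155939e-05,
         2.50085112e-01],
       [-1.18629226e-04, -3.19606553e-01,  9.47550335e-01,
        -1.41816177e+02],
       [ 0.00000000e+00,  0.00000000e+00,  0.00000000e+00,
         1.00000000e+00]])}
hub 0.57 [173.0, 1.2, 98.3, 201.2] 10801 [539.  96.  88.] [511.  -3.  50.] [592. 145. 182.]
frame 0.91 [173.2, 0.0, 99.6, 205.0] 10968 [539.  97.  87.] [511.  -4.  43.] [592. 145. 182.]
grip 0.61 [173.8, 0.0, 99.9, 204.4] 10701 [539.  97.  88.] [511.  -3.  52.] [592. 145. 182.]
toe 0.39 [227.6, 2.1, 42.5, 12.1] 459 [592. 125. 182.] [580. 122.  37.] [600. 150. 184.]
stand 0.84 [226.2, 0.0, 42.8, 12.5] 420 [592. 125. 182.] [581. 123. 176.] [600. 127. 185.]
foot 0.64 [228.1, 0.9, 43.2, 11.2] 452 [592. 125. 182.] [581. 122. 174.] [600. 127. 184.]
board 0.74 [94.8, 1.4, 271.7, 379.6] 56054 [554.   5.   9.] [ 388. -271.    7.] [655. 160.  11.]
```

View pics/w0.png

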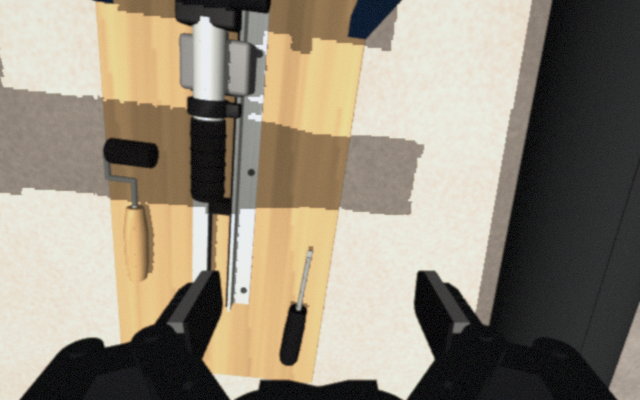

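The wrist view shows the black grip sleeve at (208, 118-205), the grey counter at (215, 65) and the rails. The seam roller is on the left and the screwdriver on the right, both clear of the tube.

```bash
cat >> h.py <<'E'
ey=np.array([.1250,.9922,0]);ex=np.array([.9922,-.1250,0]);O=np.array([525.2,2.4,0])
def bay(X): X=np.asarray(X)-O; return np.stack([X@ex,X@ey,X[...,2]],-1)
def wor(b): b=np.asarray(b,float); return O+b[0]*ex+b[1]*ey+np.array([0,0,b[2]])
E
python3 - <<'E'
from h import *
p,d,s=snap('wrist')
q=r.silhouettes('frame','wrist')[0]
M=q['mask']&(d>0); v,u=np.nonzero(M); X=bay(world('wrist',u,v,d[M],s))
for lo in range(-20,150,10):
    k=X[(X[:,1]>=lo)&(X[:,1]<lo+10)&(X[:,2]>70)]
    if len(k): print(lo,len(k),np.percentile(k[:,0],[3,50,97]).round(1),np.percentile(k[:,2],95).round(1), k[:,1].min().round(1))
v,u=np.nonzero(d>0);X=bay(world('wrist',u,v,d[d>0],s))
k=X[(abs(X[:,2]-30)<4)&(abs(X[:,0])<40)&(X[:,1]>-160)&(X[:,1]<-20)]
print('rail',len(k),np.percentile(k[:,0],[1,99]),k[:,1].min())
k=X[(abs(X[:,2]-10)<4)&(abs(X[:,0])<200)&(X[:,1]>-250)&(X[:,1]<100)]
print('board',np.percentile(k[:,0],[.5,99.5]),np.histogram(k[:,0],30))
print('goal',wor([0,20,78]))
E
```

```text
-20 47 [-8.5  1.9 11.2] 87.8 -12.1
-10 332 [-12.2   2.1  12.8] 88.7 -9.8
0 367 [-13.1   2.2  13.1] 89.2 0.1
10 362 [-12.6   2.6  13.1] 89.6 10.1
20 392 [-11.6   2.6  13.2] 90.0 20.0
30 401 [-12.8   2.4  13.2] 90.5 30.0
40 426 [-13.2   2.7  13.2] 91.0 40.0
50 452 [-12.5   2.5  13.1] 91.0 50.0
60 553 [-12.7   6.1  25.1] 93.9 60.0
70 591 [-12.9   5.   25.1] 93.9 70.0
80 406 [-10.7   2.2  10.9] 90.4 80.0
90 438 [-11.1   2.1  10.9] 90.6 90.0
100 458 [-11.8   1.8  11. ] 91.2 100.0
110 467 [-11.1   2.1  10.9] 91.6 110.0
120 865 [-15.6   8.1  57. ] 182.6 120.0
130 1158 [-21.2   5.6  58. ] 183.4 130.0
140 537 [-21.    3.4  21.7] 93.0 140.0
rail 1267 [-17.45712714  14.46828892] -159.88955727465935
board [-129.71999004  127.13327804] (array([1670, 1792, 1302, 1159, 1418, 1809, 1879, 1872, 1778, 1594,  967,
        556,  264,  295,  697, 1143,  650, 1956, 2108, 2162, 2084, 2080,
       2077, 2076, 1896, 1699, 1437, 1869, 2044, 1950]), array([-131.88697194, -123.20853302, -114.53009409, -105.85165517,
        -97.17321624,  -88.49477732,  -79.81633839,  -71.13789947,
        -62.45946054,  -53.78102161,  -45.10258269,  -36.42414376,
        -27.74570484,  -19.06726591,  -10.38882699,   -1.71038806,
          6.96805086,   15.64648979,   24.32492871,   33.00336764,
         41.68180656,   50.36024549,   59.03868442,   67.71712334,
         76.39556227,   85.07400119,   93.75244012,  102.43087904,
        111.10931797,  119.78775689,  128.46619582]))
goal [527.7    22.244  78.   ]
```

```bash
cat >> h.py <<'E'
def plan(rows):
    """rows: (grasp point in bay frame, tilt deg about bay x, yaw deg added to bay-aligned); prints units from present pose"""
    s=r.sense(); R0=Ro.from_quat(s['tool_rot']); base=Ro.from_quat([.70710678,.70710678,0,0])
    out=[]
    for g,t,y in rows:
        R=Ro.from_rotvec(np.radians(t)*ex)*Ro.from_euler('z',y-7.18,degrees=True)*base
        P=wor(g)+R.apply([0,0,r.tcp_to_grasp])
        out.append(list(((P-s['position'])/800).round(4))+list(((R*R0.inv()).as_rotvec()/2/np.pi).round(4)))
    for o in out: print([float(x) for x in o])
E
python3 - <<'E'
from h import *
plan([([0,8,220],15,0),([0,8,130],15,0),([0,8,75],15,0)])
E
```

```text
[-0.1228, 0.0189, -0.0367, 0.0416, -0.0026, -0.0198]
[-0.1228, 0.0189, -0.1492, 0.0416, -0.0026, -0.0198]
[-0.1228, 0.0189, -0.218, 0.0416, -0.0026, -0.0198]
```

{"name": "move_arm", "arguments": {
  "targets": [
    [-0.06,0.01,-0.02,0.02,-0.001,-0.01],
    [-0.123,0.019,-0.037,0.0416,-0.0026,-0.0198],
    [-0.123,0.019,-0.037,0.0416,-0.0026,-0.0198],
    [-0.123,0.019,-0.08,0.0416,-0.0026,-0.0198],
    [-0.123,0.019,-0.12,0.0416,-0.0026,-0.0198],
    [-0.123,0.019,-0.16,0.0416,-0.0026,-0.0198],
    [-0.123,0.019,-0.19,0.0416,-0.0026,-0.0198],
    [-0.123,0.019,-0.218,0.0416,-0.0026,-0.0198],
    [-0.123,0.019,-0.218,0.0416,-0.0026,-0.0198]
  ],
  "grip": 1
}}

```text
clock: 2.45
position: [522.5, 15.9, 52.7]
tool_rot: [0.744, 0.655, 0.095, -0.09]
contact_force: [-0.9, 1.1, -0.3]
finger_gap: 0.998
```

{"name": "move_arm", "arguments": {
  "targets": [
    [0,0,0,0,0,0],
    [0,0,0,0,0,0],
    [0,0,0,0,0,0],
    [0,0,0,0,0,0],
    [0,0,0,0,0,0],
    [0,0,0,0,0,0],
    [0,0,0,0,0,0],
    [0,0,0,0,0,0]
  ],
  "grip": 0,
  "newtons": 45
}}

```text
clock: 3.12
position: [523.6, 15.6, 53.4]
tool_rot: [0.744, 0.655, 0.096, -0.089]
contact_force: [2.0, -1.0, 1.5]
finger_gap: 0.334
```

```bash
python3 - <<'E'
from h import *
s=r.sense();print(s); R=Ro.from_quat(s['tool_rot']);g=np.array(s['position'])-R.apply([0,0,r.tcp_to_grasp]);b=bay(g);print(b)
plan([(b,15,0),(b-[0,243,0],15,0)])
E
```

```text
{'clock': 3.1167, 'joint_pos': array([-0.23919541,  0.27367714, -0.46869535,  0.86523745,  0.25951936,
        1.45343748]), 'joint_velocities': array([-1.33140925e-04,  2.23913562e-03, -4.24054808e-03,  2.86048171e-05,
        1.30491449e-03, -2.83739158e-04]), 'joint_torque': array([  0.51954366, -37.2352016 ,  21.57393336,   0.86424273,
         0.65266231,  -0.18952983]), 'position': array([523.58693054,  15.62263337,  53.40880699]), 'tool_rot': array([ 0.74400134,  0.65527956,  0.0958417 , -0.08879798]), 'contact_force': array([ 2.01081637, -0.95130981,  1.45877495]), 'moment': array([-0.3267991 , -0.28692113, -0.28707789]), 'finger_gap': 0.33376511769844336}
[-3.13767263  8.07442844 71.47036233]
[0.0001, -0.0, -0.0, -0.0002, -0.001, 0.0001]
[-0.0378, -0.3014, -0.0, -0.0002, -0.001, 0.0001]
```

{"name": "move_arm", "arguments": {
  "targets": [
    [-0.003,-0.022,0,0,0,0],
    [-0.006,-0.047,0,0,0,0],
    [-0.009,-0.072,0,0,0,0],
    [-0.012,-0.097,0,0,0,0],
    [-0.015,-0.122,0,0,0,0],
    [-0.018,-0.147,0,0,0,0],
    [-0.021,-0.172,0,0,0,0],
    [-0.025,-0.197,0,0,0,0],
    [-0.028,-0.222,0,0,0,0],
    [-0.031,-0.247,0,0,0,0],
    [-0.034,-0.272,0,0,0,0],
    [-0.037,-0.29,0,0,0,0],
    [-0.0375,-0.298,0,0,0,0],
    [-0.0375,-0.298,0,0,0,0],
    [-0.0375,-0.298,0,0,0,0]
  ]
}}

```text
clock: 4.37
position: [492.7, -211.7, 52.8]
tool_rot: [0.743, 0.654, 0.104, -0.098]
contact_force: [7.5, 24.6, 1.8]
finger_gap: 0.334
```

```bash
python3 - <<'E'
from h import *
s=r.sense();R=Ro.from_quat(s['tool_rot']);g=np.array(s['position'])-R.apply([0,0,r.tcp_to_grasp]);b=bay(g);print(b,s['contact_force'],s['joint_pos'])
p,d,s=snap('wrist','w1.png');p,d,s=snap('side')
q=r.silhouettes('frame','side')
for n in('side','scene'):
  p,d,s=snap(n)
  for t in('frame','stand','toe','hub'):
    for q in r.silhouettes(t,n)[:1]:
        M=q['mask']&(d>0); v,u=np.nonzero(M); X=bay(world(n,u,v,d[M]))
        print(n,t,round(q['score'],2),M.sum(),np.median(X,0).round(),np.percentile(X,2,0).round(),np.percentile(X,98,0).round())
  cv2.imwrite(f'pics/{n}1.png',cv2.resize(p[140:300,220:420],(750,600),interpolation=cv2.INTER_CUBIC)[:,:,::-1])
E
```

```text
[  -5.32774573 -221.80815621   70.75749447] [ 7.53116092 24.63339486  1.77737412] [-0.65895522  0.36868155 -0.33997811  1.01842074  0.24199568  1.02001438]
side stand 0.61 178 [ 51. -69. 180.] [  14. -167.   66.] [ 96.   3. 187.]
side toe 0.47 164 [ 52. -68. 179.] [  15. -151.   39.] [ 96.   3. 186.]
side hub 0.91 1245 [  4. -18. 102.] [ -27. -218.   14.] [ 82.  81. 185.]
scene frame 0.81 740 [ 20. -84.  91.] [ -28. -219.   10.] [ 91.  21. 185.]
scene stand 0.68 180 [ 53. -67. 179.] [  11. -112.   81.] [ 99.   3. 188.]
scene toe 0.46 817 [ 17. -89.  90.] [ -55. -224.    8.] [ 88.  20. 185.]
scene hub 0.59 1354 [  6. -10.  94.] [ -47. -210.    9.] [ 79.  90. 183.]
```

View pics/side1.png

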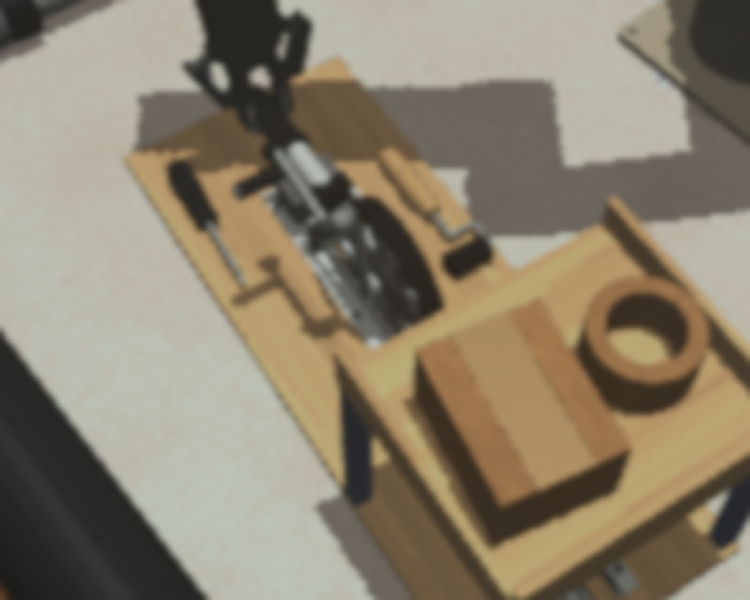

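The wheel is well out and the stand is still folded on the far side. The grip travelled about 230 mm and the pull is 25 N, so I'll pull a little further to see whether it moves.

{"name": "move_arm", "arguments": {
  "targets": [
    [-0.001,-0.015,0,0,0,0],
    [-0.002,-0.024,0,0,0,0],
    [-0.002,-0.024,0,0,0,0],
    [-0.002,-0.024,0,0,0,0]
  ]
}}

```text
clock: 5.35
position: [489.5, -212.7, 52.3]
tool_rot: [0.74, 0.653, 0.117, -0.112]
contact_force: [10.7, 38.8, 2.5]
finger_gap: 0.339
```

It only moved 1 mm more at 39 N, so the wheel is on the stop. Next I relax, release, rise and look at the toe.

{"name": "move_arm", "arguments": {
  "targets": [
    [0,0.005,0,0,0,0],
    [0,0.005,0,0,0,0]
  ]
}}

```text
clock: 5.52
position: [490.6, -206.2, 52.1]
tool_rot: [0.739, 0.653, 0.119, -0.112]
contact_force: [4.8, 5.8, 0.4]
finger_gap: 0.333
```

{"name": "move_arm", "arguments": {
  "targets": [
    [0,0,0,0,0,0],
    [0,0,0,0,0,0],
    [0,0,0,0,0,0],
    [0,0,0,0,0,0],
    [0,0,0.04,0,0,0],
    [0,0,0.09,0,0,0],
    [0,0,0.14,-0.015,0,0],
    [0,0,0.19,-0.03,0,0],
    [0,0,0.24,-0.042,0,0],
    [0,0,0.26,-0.042,0,0],
    [0,0,0.26,-0.042,0,0]
  ],
  "grip": 1
}}

```text
clock: 6.43
position: [493.1, -207.2, 266.6]
tool_rot: [0.747, 0.664, 0.033, -0.009]
contact_force: [1.2, -0.5, 0.4]
finger_gap: 0.999
```

```bash
python3 - <<'E'
from h import *
s=r.sense();print(s['contact_force'],s['position'],s['joint_pos'],s['clock'])
p,d,s=snap('wrist','w2.png')
for t in ('grip','toe','stand','foot','frame'):
    for q in r.silhouettes(t,'wrist')[:2]:
        M=q['mask']&(d>0); v,u=np.nonzero(M); X=bay(world('wrist',u,v,d[M],s))
        print(t,round(q['score'],2),q['bbox'],M.sum(),np.median(X,0).round(),np.percentile(X,2,0).round(),np.percentile(X,98,0).round())
v,u=np.nonzero(d>0);X=bay(world('wrist',u,v,d[d>0],s))
k=X[(X[:,2]>150)&(X[:,2]<200)&(X[:,0]>20)&(X[:,0]<120)&(X[:,1]<60)]
for lo in range(-150,60,5):
    c=k[(k[:,1]>=lo)&(k[:,1]<lo+5)]
    if len(c)>5: print(lo,len(c),np.percentile(c[:,0],[2,50,98]).round(1),np.percentile(c[:,2],[5,50,98]).round(1))
E
```

```text
[ 1.23572896 -0.52309425  0.36581909] [ 493.09264389 -207.2365494   266.61090158] [-0.55654487  0.09303336 -0.17566682  1.29972527  0.06879551  1.1329684 ] 6.4333
grip 0.64 [284.2, 0.2, 202.3, 214.9] 10222 [   5. -109.   90.] [ -26. -228.   64.] [ 90. -51. 185.]
toe 0.86 [382.5, 0.0, 104.7, 49.5] 2227 [ 54. -74. 182.] [ 39. -95. 175.] [ 97. -69. 186.]
stand 0.62 [381.1, 0.0, 100.0, 52.8] 2267 [ 54. -74. 182.] [ 39. -95. 173.] [ 98. -69. 186.]
foot 0.67 [382.3, 0.0, 99.6, 48.5] 2384 [ 55. -74. 182.] [ 39. -95.   9.] [103. -33. 186.]
frame 0.69 [286.7, 0.7, 200.6, 216.4] 10605 [   5. -108.   89.] [ -27. -228.   30.] [ 91. -48. 185.]
frame 0.65 [215.4, 0.0, 24.0, 118.1] 2172 [-95. -91.  31.] [-107. -138.   10.] [-85. -31.  35.]
-100 80 [39.5 47.7 57.1] [177.4 179.4 182. ]
-95 334 [38.4 47.3 57.5] [179.1 183.4 185.7]
-90 307 [38.4 47.1 57.6] [176.7 184.7 186.4]
-85 224 [38.5 47.1 57.5] [179.4 183.2 185.1]
-80 141 [44.3 47.  51.8] [174.6 182.3 183.8]
-75 969 [44.6 72.3 98.2] [175.1 179.9 183. ]
-70 228 [44.4 73.7 98.2] [177.3 181.9 183.5]
```

View pics/w2.png

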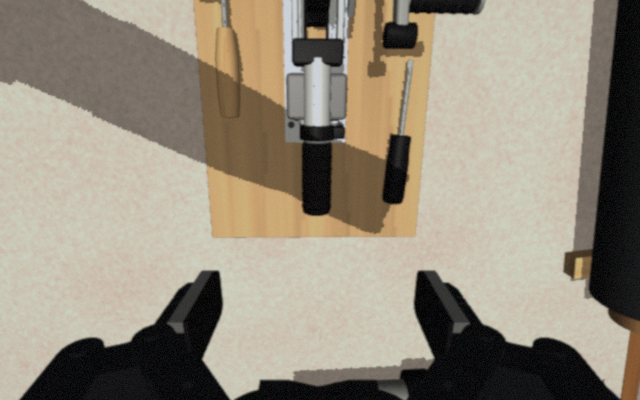

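The wrist view shows the toe peg at (440, 5), the foot at (400, 35) and the leg between them. The estimates are toe ≈ bay (75, -68, 176) and pivot ≈ (1, 170) in y, z.

```bash
python3 - <<'E'
from h import *
plan([([78,-68,250],0,90),([78,-68,176],0,90)])
E
```

```text
[0.1309, 0.164, -0.033, -0.0114, -0.0051, 0.2492]
[0.1309, 0.164, -0.1255, -0.0114, -0.0051, 0.2492]
```

{"name": "move_arm", "arguments": {
  "targets": [
    [0.013,0.016,0,0,0,0.019],
    [0.026,0.033,0,0,0,0.038],
    [0.039,0.049,0,-0.003,-0.002,0.057],
    [0.052,0.066,-0.01,-0.004,-0.002,0.076],
    [0.065,0.082,-0.01,-0.006,-0.003,0.095],
    [0.078,0.098,-0.02,-0.007,-0.003,0.114],
    [0.091,0.115,-0.02,-0.008,-0.004,0.133],
    [0.105,0.131,-0.03,-0.009,-0.004,0.152],
    [0.118,0.148,-0.033,-0.01,-0.005,0.171],
    [0.131,0.164,-0.033,-0.011,-0.005,0.19],
    [0.131,0.164,-0.033,-0.011,-0.005,0.209],
    [0.131,0.164,-0.033,-0.011,-0.005,0.228],
    [0.131,0.164,-0.033,-0.0114,-0.005,0.249],
    [0.131,0.164,-0.033,-0.0114,-0.005,0.249],
    [0.131,0.164,-0.033,-0.0114,-0.005,0.249]
  ]
}}

```text
clock: 7.98
position: [593.4, -74.9, 229.6]
tool_rot: [0.065, 0.998, 0.0, -0.002]
contact_force: [0.2, -0.9, -0.3]
finger_gap: 1.0
```

```bash
cat >> h.py <<'E'
def grasp():
    s=r.sense();R=Ro.from_quat(s['tool_rot']); return bay(np.array(s['position'])-R.apply([0,0,r.tcp_to_grasp]))
E
python3 - <<'E'
from h import *
s=r.sense();print(grasp(),s['contact_force'],s['joint_pos'],s['clock'])
p,d,s=snap('wrist','w3.png')
v,u=np.nonzero(d>0);X=bay(world('wrist',u,v,d[d>0],s))
k=X[(X[:,2]>140)&(X[:,2]<200)&(X[:,0]>30)&(X[:,0]<110)&(X[:,1]<60)&(X[:,1]>-150)]
for lo in range(-130,60,4):
    c=k[(k[:,1]>=lo)&(k[:,1]<lo+4)]
    if len(c)>5: print(lo,len(c),np.percentile(c[:,0],[2,50,98]).round(1),np.percentile(c[:,2],[5,50,98]).round(1))
plan([([78,-68,176],0,90)])
E
```

```text
[ 77.38783176 -68.13614088 248.29336905] [ 0.16783244 -0.89757875 -0.30767398] [-2.33410503e-01  2.31980862e-01 -8.74761178e-02  1.25438808e+00
 -2.77041928e-04 -1.03419121e-01] 7.9833
-98 97 [38.7 46.9 57.1] [178. 181. 183.]
-94 239 [38.6 46.8 57.4] [177.2 183.8 185.5]
-90 261 [38.5 46.5 57.9] [176.4 184.6 186.2]
-86 254 [38.7 47.1 57.6] [178.2 183.3 185. ]
-82 162 [39.4 46.8 56.5] [176.5 181.7 183.9]
-78 195 [44.4 50.6 97.3] [174.3 178.8 183.4]
-74 563 [44.7 69.9 98. ] [177.7 180.8 182.8]
-70 575 [44.6 67.2 98.2] [178.5 182.1 183.7]
-66 621 [44.6 69.5 98.2] [178.4 181.5 183.2]
-62 349 [44.6 64.3 98.2] [175.  179.2 181.8]
-58 104 [44.5 47.  52.6] [172.  180.1 181.6]
-54 109 [44.6 47.1 51.8] [172.1 179.7 181.3]
-50 115 [44.6 47.1 52. ] [170.8 179.2 180.8]
-46 116 [44.6 47.  52. ] [169.6 178.8 180.5]
-42 107 [44.5 47.  52.4] [170.5 178.2 180. ]
-38 112 [44.6 47.  52.4] [169.7 178.1 179.6]
-34 107 [44.5 46.9 51.9] [169.7 177.6 179.6]
-30 104 [44.4 46.9 52. ] [170.9 177.4 178.9]
-26 109 [44.6 47.2 52.1] [168.7 176.9 178.3]
-22 108 [44.5 47.  52.4] [166.9 176.6 178.1]
-18 106 [44.6 47.2 51.8] [167.8 176.2 177.4]
-14 200 [44.6 52.8 62.2] [161.9 172.4 177. ]
-10 300 [30.7 45.4 61.9] [167.7 172.3 176.6]
-6 342 [30.3 41.8 55.2] [172.7 175.4 177.5]
-2 320 [30.4 42.3 55.1] [175.7 177.2 179. ]
2 260 [30.5 42.1 55.1] [176.3 177.6 178.9]
6 196 [30.5 42.4 55.3] [174.  176.  177.9]
10 32 [30.8 37.9 54. ] [172.1 174.  175.2]
[0.0007, 0.0001, -0.0908, -0.0, -0.0004, 0.0008]
```

View pics/w3.png

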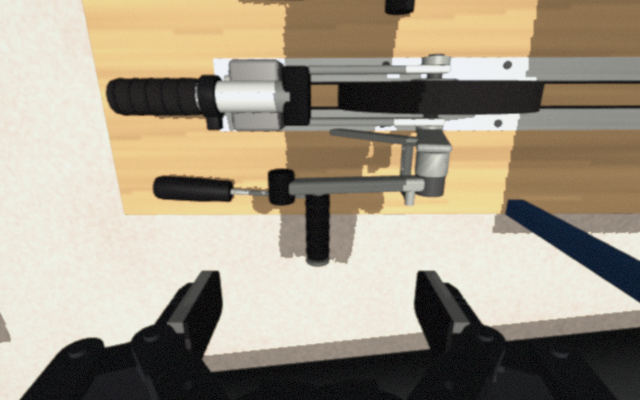

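The view is clear: the peg stands at (318, 195-262) between the jaws, the foot is at (281, 187) and the pivot at (432, 165). The pivot works out at bay y ≈ 1, z ≈ 168. I'll descend and pinch lightly.

{"name": "move_arm", "arguments": {
  "targets": [
    [0.001,0,-0.03,0,0,0],
    [0.002,0,-0.06,0,0,0],
    [0.002,0,-0.09,0,0,0],
    [0.002,0,-0.091,0,0,0],
    [0.002,0,-0.091,0,0,0]
  ]
}}

```text
clock: 8.45
position: [593.3, -74.8, 155.3]
tool_rot: [0.066, 0.998, 0.0, -0.004]
contact_force: [0.2, 0.1, 1.0]
finger_gap: 0.999
```

{"name": "move_arm", "arguments": {
  "targets": [
    [0,0,0,0,0,0],
    [0,0,0,0,0,0],
    [0,0,0,0,0,0],
    [0,0,0,0,0,0],
    [0,0,0,0,0,0],
    [0,0,0,0,0,0],
    [0,0,0,0,0,0],
    [0,0,0,0,0,0],
    [0,0,0,0,0,0]
  ],
  "grip": 0,
  "newtons": 25
}}

```text
clock: 9.2
position: [594.0, -75.7, 155.9]
tool_rot: [0.066, 0.998, -0.0, -0.003]
contact_force: [1.4, -3.7, 1.4]
finger_gap: 0.16
```

```bash
python3 - <<'E'
from h import *
s=r.sense();g=grasp();print(g,s['contact_force'],s['finger_gap'],s['clock'])
P=np.array([1.2,168]); e=np.arctan2(g[2]-P[1],P[0]-g[1]); R=np.hypot(g[2]-P[1],P[0]-g[1]); print(e,R)
rows=[]
for a in np.linspace(e,3.38,19)[1:]:
    rows.append(([79,P[0]-R*np.cos(a),P[1]+R*np.sin(a)],0,90))
plan(rows)
E
```

```text
[ 78.08266039 -68.86839077 174.62222342] [ 1.41146603 -3.68088775  1.35586367] 0.15988167238923215 9.2
0.09423095239197014 70.38063106062376
[0.0016, 0.0028, 0.0158, 0.0001, -0.0009, 0.0011]
[0.0024, 0.0085, 0.0307, 0.0001, -0.0009, 0.0011]
[0.0034, 0.0168, 0.0444, 0.0001, -0.0009, 0.0011]
[0.0048, 0.0275, 0.0563, 0.0001, -0.0009, 0.0011]
[0.0063, 0.0401, 0.0661, 0.0001, -0.0009, 0.0011]
[0.0081, 0.0543, 0.0734, 0.0001, -0.0009, 0.0011]
[0.0101, 0.0695, 0.078, 0.0001, -0.0009, 0.0011]
[0.012, 0.0853, 0.0797, 0.0001, -0.0009, 0.0011]
[0.014, 0.1012, 0.0785, 0.0001, -0.0009, 0.0011]
[0.016, 0.1166, 0.0744, 0.0001, -0.0009, 0.0011]
[0.0178, 0.131, 0.0676, 0.0001, -0.0009, 0.0011]
[0.0194, 0.1439, 0.0582, 0.0001, -0.0009, 0.0011]
[0.0208, 0.1549, 0.0467, 0.0001, -0.0009, 0.0011]
[0.0219, 0.1637, 0.0333, 0.0001, -0.0009, 0.0011]
[0.0227, 0.1699, 0.0185, 0.0001, -0.0009, 0.0011]
[0.0231, 0.1734, 0.0028, 0.0001, -0.0009, 0.0011]
[0.0232, 0.1739, -0.0132, 0.0001, -0.0009, 0.0011]
[0.0229, 0.1716, -0.0291, 0.0001, -0.0009, 0.0011]
```

{"name": "move_arm", "arguments": {
  "targets": [
    [0.001,0.003,0.016,0,0,0],
    [0.002,0.0085,0.031,0,0,0],
    [0.003,0.017,0.044,0,0,0],
    [0.004,0.0275,0.056,0,0,0],
    [0.006,0.04,0.066,0,0,0],
    [0.008,0.054,0.073,0,0,0],
    [0.01,0.0695,0.078,0,0,0],
    [0.011,0.085,0.08,0,0,0],
    [0.011,0.085,0.08,0,0,0]
  ]
}}

```text
clock: 9.95
position: [602.8, -4.5, 219.9]
tool_rot: [0.065, 0.998, 0.0, -0.003]
contact_force: [-0.4, -0.7, -2.6]
finger_gap: 0.17
```

```bash
python3 - <<'E'
from h import *
s=r.sense();g=grasp();print(g,s['contact_force'],s['finger_gap'],s['joint_pos'])
P=np.array([1.2,168]); R=70.4; e=np.arctan2(g[2]-P[1],P[0]-g[1]); print(e,np.hypot(g[2]-P[1],P[0]-g[1]))
plan([([79,P[0]-R*np.cos(a),P[1]+R*np.sin(a)],0,90) for a in np.linspace(e,3.38,11)[1:]])
E
```

```text
[ 77.94505051   2.82150123 238.60245153] [-0.38815917 -0.73542887 -2.57606955] 0.16986679136354219 [-1.15046445e-01  2.47200853e-01 -8.87202403e-02  1.24060121e+00
  7.10624903e-04  1.43628636e-02]
1.5937589321071053 70.62106929837046
[0.0034, 0.0153, -0.002, -0.0002, -0.0009, 0.0007]
[0.0053, 0.0302, -0.0065, -0.0002, -0.0009, 0.0007]
[0.007, 0.0441, -0.0136, -0.0002, -0.0009, 0.0007]
[0.0086, 0.0565, -0.0231, -0.0002, -0.0009, 0.0007]
[0.0099, 0.0671, -0.0347, -0.0002, -0.0009, 0.0007]
[0.011, 0.0754, -0.0479, -0.0002, -0.0009, 0.0007]
[0.0117, 0.0813, -0.0625, -0.0002, -0.0009, 0.0007]
[0.0121, 0.0845, -0.0778, -0.0002, -0.0009, 0.0007]
[0.0122, 0.0849, -0.0935, -0.0002, -0.0009, 0.0007]
[0.0119, 0.0826, -0.109, -0.0002, -0.0009, 0.0007]
```

{"name": "move_arm", "arguments": {
  "targets": [
    [0.003,0.015,-0.002,0,0,0],
    [0.005,0.03,-0.0065,0,0,0],
    [0.006,0.044,-0.0135,0,0,0],
    [0.008,0.0565,-0.023,0,0,0],
    [0.009,0.067,-0.035,0,0,0],
    [0.01,0.0755,-0.048,0,0,0],
    [0.011,0.081,-0.0625,0,0,0],
    [0.011,0.0845,-0.078,0,0,0],
    [0.011,0.085,-0.0935,0,0,0],
    [0.011,0.083,-0.109,0,0,0],
    [0.011,0.083,-0.109,0,0,0]
  ]
}}

```text
clock: 10.87
position: [611.6, 61.3, 130.7]
tool_rot: [0.065, 0.998, 0.0, -0.003]
contact_force: [-4.1, -5.4, -0.1]
finger_gap: 0.165
```

```bash
python3 - <<'E'
from h import *
s=r.sense();g=grasp();print(g,s['contact_force'],s['finger_gap'],s['joint_pos'])
E
```

```text
[ 78.43783302  69.26499794 149.40869627] [-4.14878898 -5.43557808 -0.06762187] 0.1651562909905772 [-0.0058111   0.32997908 -0.17441303  1.07268874  0.00135194  0.1243466 ]
```

{"name": "move_arm", "arguments": {
  "targets": [
    [0,0,0,0,0,0],
    [0,0,0,0,0,0],
    [0,0,0,0,0,0],
    [0,0,0,0,0,0],
    [0,0,0,0,0,0],
    [0,-0.01,0.04,0,0,0],
    [0,-0.02,0.08,0,0,0],
    [0,-0.03,0.12,0,0,0],
    [0,-0.05,0.16,0,0,0],
    [0,-0.07,0.19,0,0,0],
    [0,-0.07,0.19,0,0,0]
  ],
  "grip": 1
}}

```text
clock: 11.78
position: [615.3, 3.0, 290.3]
tool_rot: [0.066, 0.998, -0.0, 0.003]
contact_force: [0.9, 0.6, 1.1]
finger_gap: 1.004
```

```bash
python3 - <<'E'
from h import *
s=r.sense();print(grasp(),s['contact_force'],s['joint_pos'],s['clock'])
p,d,s=snap('wrist','w4.png')
v,u=np.nonzero(d>0);X=bay(world('wrist',u,v,d[d>0],s))
k=X[(X[:,2]>130)&(X[:,2]<200)&(X[:,0]>43)&(X[:,0]<110)&(X[:,1]<120)&(X[:,1]>-150)]
for lo in range(-130,120,6):
    c=k[(k[:,1]>=lo)&(k[:,1]<lo+6)]
    if len(c)>5: print(lo,len(c),np.percentile(c[:,0],[2,50,98]).round(1),np.percentile(c[:,2],[5,50,98]).round(1))
k=X[(X[:,2]>65)&(X[:,2]<110)&(abs(X[:,0])<20)&(X[:,1]<-100)]
print(k[:,1].min(),np.percentile(k[k[:,1]<-160],[2,50,98],0))
plan([([0,-150,250],20,0),([0,-222,150],20,0),([0,-222,72],20,0)])
E
```

```text
[ 89.2386857   11.81999345 309.02337357] [0.90194928 0.55470192 1.07029473] [-1.00124644e-01  2.31210778e-01  3.87443716e-02  1.37174980e+00
 -1.72192102e-04  3.20959475e-02] 11.7833
-10 40 [43.5 48.4 55.5] [169.2 172.8 175.5]
-4 136 [43.5 49.5 55.8] [174.5 176.6 178.3]
2 148 [43.5 50.2 62. ] [154.4 176.6 178.3]
8 180 [43.8 51.5 61.8] [162.9 171.7 175.3]
14 131 [44.7 50.5 62. ] [164.6 169.4 172.6]
20 95 [44.7 47.8 52.6] [163.5 168.9 170.7]
26 92 [44.7 47.5 52.2] [158.4 167.2 169.3]
32 85 [44.7 47.7 52.7] [158.7 165.4 167.2]
38 83 [44.7 47.6 52.1] [157.9 163.8 166.2]
44 91 [44.7 48.1 52.5] [154.2 162.4 164.2]
50 81 [44.7 47.7 52.3] [153.8 160.7 162.3]
56 83 [44.7 47.9 52.3] [152.9 158.8 160.8]
62 524 [44.9 71.5 98.3] [149.  155.  158.1]
68 455 [44.9 70.2 98.1] [154.  156.5 158.1]
74 234 [44.9 62.7 97.9] [149.9 154.3 156.3]
80 121 [43.3 49.1 57.8] [143.5 151.2 154.1]
86 137 [43.7 50.9 58.2] [149.5 151.1 152.6]
92 101 [43.2 50.4 58.1] [146.9 150.3 152.8]
-237.02384149374114 [[ -15.7024185  -234.37458042   77.21567232]
 [  -1.58909194 -198.36290226   87.60450769]
 [  12.91708946 -161.66967971   91.43859767]]
[-0.1336, -0.1803, -0.0685, 0.049, 0.038, -0.2461]
[-0.1448, -0.2696, -0.1935, 0.049, 0.038, -0.2461]
[-0.1448, -0.2696, -0.291, 0.049, 0.038, -0.2461]
```

View pics/w4.png

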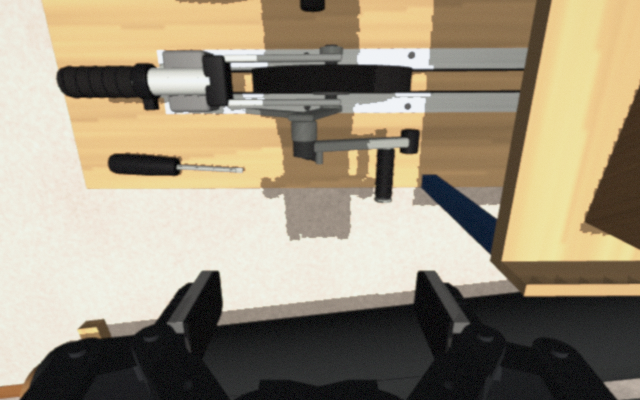

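The stand now points to +y: pivot (305, 130), foot (410, 140), peg (384, 180). The leg slope implies about 3.30 rad, so it's on its stop. Back to the grip.

{"name": "move_arm", "arguments": {
  "targets": [
    [-0.01,-0.014,0,0.004,0.003,-0.019],
    [-0.02,-0.028,0,0.008,0.006,-0.038],
    [-0.03,-0.042,0,0.012,0.009,-0.057],
    [-0.04,-0.056,-0.01,0.015,0.012,-0.076],
    [-0.05,-0.07,-0.02,0.019,0.015,-0.095],
    [-0.06,-0.084,-0.03,0.023,0.018,-0.114],
    [-0.07,-0.098,-0.04,0.027,0.021,-0.133],
    [-0.08,-0.112,-0.05,0.03,0.024,-0.152],
    [-0.09,-0.126,-0.06,0.034,0.027,-0.171],
    [-0.11,-0.16,-0.065,0.038,0.029,-0.19],
    [-0.125,-0.2,-0.07,0.042,0.032,-0.209],
    [-0.14,-0.24,-0.09,0.045,0.035,-0.228],
    [-0.145,-0.268,-0.12,0.049,0.038,-0.246],
    [-0.145,-0.268,-0.16,0.049,0.038,-0.246],
    [-0.145,-0.268,-0.18,0.049,0.038,-0.246],
    [-0.145,-0.268,-0.18,0.049,0.038,-0.246]
  ]
}}

```text
clock: 13.17
position: [494.5, -208.0, 138.1]
tool_rot: [0.739, 0.65, 0.129, -0.12]
contact_force: [0.3, 0.5, 0.2]
finger_gap: 1.004
```

```bash
python3 - <<'E'
from h import *
s=r.sense();print(grasp(),s['contact_force'],s['clock'],s['joint_pos'])
plan([([-1,-218,73],20,0)])
E
```

```text
[  -3.98395791 -219.03855738  155.63476441] [0.30945808 0.52552897 0.23550068] 13.1667 [-0.67987556  0.30391518 -0.24035057  1.22611292  0.29511038  0.98824803]
[0.004, 0.0007, -0.1033, -0.001, -0.0013, 0.0]
```

{"name": "move_arm", "arguments": {
  "targets": [
    [0.004,0.001,-0.04,0,0,0],
    [0.004,0.001,-0.08,0,0,0],
    [0.004,0.001,-0.1,0,0,0],
    [0.004,0.001,-0.101,0,0,0],
    [0.004,0.001,-0.101,0,0,0]
  ]
}}

```text
clock: 13.58
position: [497.5, -206.0, 57.1]
tool_rot: [0.738, 0.651, 0.129, -0.121]
contact_force: [-0.9, -0.3, -0.1]
finger_gap: 1.002
```

{"name": "move_arm", "arguments": {
  "targets": [
    [0,0,0,0,0,0],
    [0,0,0,0,0,0],
    [0,0,0,0,0,0],
    [0,0,0,0,0,0],
    [0,0,0,0,0,0],
    [0,0,0,0,0,0],
    [0,0,0,0,0,0],
    [0,0,0,0,0,0]
  ],
  "grip": 0,
  "newtons": 40
}}

```text
clock: 14.25
position: [497.7, -206.5, 57.4]
tool_rot: [0.739, 0.651, 0.129, -0.12]
contact_force: [-0.2, -1.9, 0.6]
finger_gap: 0.333
```

```bash
python3 - <<'E'
from h import *
s=r.sense();g=grasp();print(g,s['contact_force'],s['finger_gap'],s['clock'])
H=np.array([24.,85]);R=np.hypot(*(g[1:]-H));a0=np.arctan2(g[2]-H[1],H[0]-g[1]);print(R,a0)
plan([([g[0],H[0]-R*np.cos(a),H[1]+R*np.sin(a)],20,0) for a in np.linspace(a0,np.pi/2,21)[1:]])
E
```

```text
[  -0.96189854 -217.17522794   74.91952326] [-0.24258402 -1.91264224  0.56177594] 0.333440033769169 14.25
241.38580443454333 -0.04177299934134244
[0.0002, -0.0002, 0.0243, -0.0012, -0.0014, -0.0001]
[0.0004, 0.0017, 0.0485, -0.0012, -0.0014, -0.0001]
[0.0009, 0.0055, 0.0725, -0.0012, -0.0014, -0.0001]
[0.0016, 0.0113, 0.0961, -0.0012, -0.0014, -0.0001]
[0.0026, 0.0189, 0.1192, -0.0012, -0.0014, -0.0001]
[0.0038, 0.0283, 0.1416, -0.0012, -0.0014, -0.0001]
[0.0052, 0.0395, 0.1632, -0.0012, -0.0014, -0.0001]
[0.0068, 0.0524, 0.1837, -0.0012, -0.0014, -0.0001]
[0.0086, 0.0669, 0.2032, -0.0012, -0.0014, -0.0001]
[0.0107, 0.0829, 0.2214, -0.0012, -0.0014, -0.0001]
[0.0128, 0.1003, 0.2383, -0.0012, -0.0014, -0.0001]
[0.0152, 0.1189, 0.2537, -0.0012, -0.0014, -0.0001]
[0.0177, 0.1388, 0.2675, -0.0012, -0.0014, -0.0001]
[0.0203, 0.1597, 0.2797, -0.0012, -0.0014, -0.0001]
[0.0231, 0.1815, 0.2901, -0.0012, -0.0014, -0.0001]
[0.0259, 0.204, 0.2987, -0.0012, -0.0014, -0.0001]
[0.0288, 0.2272, 0.3055, -0.0012, -0.0014, -0.0001]
[0.0318, 0.2509, 0.3104, -0.0012, -0.0014, -0.0001]
[0.0348, 0.2748, 0.3133, -0.0012, -0.0014, -0.0001]
[0.0379, 0.2989, 0.3143, -0.0012, -0.0014, -0.0001]
```

{"name": "move_arm", "arguments": {
  "targets": [
    [0,0,0.024,0,0,0],
    [0.0004,0.0017,0.0485,0,0,0],
    [0.001,0.0055,0.0725,0,0,0],
    [0.0016,0.011,0.096,0,0,0],
    [0.0026,0.019,0.119,0,0,0],
    [0.0038,0.028,0.1415,0,0,0],
    [0.005,0.0395,0.163,0,0,0],
    [0.007,0.052,0.1835,0,0,0],
    [0.0086,0.067,0.203,0,0,0],
    [0.0107,0.083,0.2215,0,0,0],
    [0.013,0.1,0.238,0,0,0],
    [0.015,0.119,0.2535,0,0,0],
    [0.0177,0.139,0.2675,0,0,0],
    [0.0177,0.139,0.2675,0,0,0]
  ]
}}

```text
clock: 15.42
position: [512.0, -92.0, 272.9]
tool_rot: [0.738, 0.652, 0.13, -0.121]
contact_force: [-0.0, 0.8, -8.1]
finger_gap: 0.335
```

```bash
python3 - <<'E'
from h import *
s=r.sense();g=grasp();print(g,s['contact_force'],s['finger_gap'],s['clock'],s['joint_pos'])
H=np.array([24.,85]);R=241.4;a0=np.arctan2(g[2]-H[1],H[0]-g[1]);print(np.hypot(*(g[1:]-H)),a0)
plan([([-1,H[0]-R*np.cos(a),H[1]+R*np.sin(a)],20,0) for a in np.linspace(a0,np.pi/2,8)[1:]])
E
```

```text
[  -1.16625789 -101.82385531  290.39983219] [-0.021638    0.83946685 -8.10199821] 0.33473598495010554 15.4167 [-0.48770225  0.13615682 -0.15295767  1.42208698  0.32924534  1.18330826]
240.87493358199052 1.0211780476895942
[0.0029, 0.0199, 0.0121, -0.0014, -0.0012, -0.0005]
[0.0056, 0.0413, 0.022, -0.0014, -0.0012, -0.0005]
[0.0084, 0.0633, 0.0302, -0.0014, -0.0012, -0.0005]
[0.0113, 0.0859, 0.0366, -0.0014, -0.0012, -0.0005]
[0.0142, 0.109, 0.0412, -0.0014, -0.0012, -0.0005]
[0.0171, 0.1323, 0.044, -0.0014, -0.0012, -0.0005]
[0.0201, 0.1558, 0.0449, -0.0014, -0.0012, -0.0005]
```

{"name": "move_arm", "arguments": {
  "targets": [
    [0.003,0.02,0.012,0,0,0],
    [0.0056,0.041,0.022,0,0,0],
    [0.0084,0.063,0.03,0,0,0],
    [0.011,0.086,0.0365,0,0,0],
    [0.014,0.109,0.041,0,0,0],
    [0.017,0.132,0.044,0,0,0],
    [0.019,0.15,0.0449,0,0,0],
    [0.019,0.15,0.0449,0,0,0]
  ]
}}

```text
clock: 16.08
position: [527.3, 30.8, 311.1]
tool_rot: [0.736, 0.653, 0.131, -0.121]
contact_force: [-0.1, -0.3, -0.8]
finger_gap: -0.001
```

```bash
python3 - <<'E'
from h import *
s=r.sense();g=grasp();print(g,s['contact_force'],np.array(s['contact_force'])@ey,s['finger_gap'],s['clock'])
E
```

```text
[ -1.32840444  21.8493337  328.65373176] [-0.09202515 -0.31555835 -0.75376018] -0.32460014175046037 -0.0014570479148900263 16.0833
```

The fingers are fully shut, so the tube was lost. I'll look before doing anything else.

```bash
python3 - <<'E'
from h import *
p,d,s=snap('side');p2,d2,s2=snap('wrist')
a=cv2.resize(p[140:300,220:420],(500,400),interpolation=cv2.INTER_CUBIC);b=p2[:, 160:460]
cv2.imwrite('pics/c5.png',np.hstack([a,b])[:,:,::-1])
E
```

```text
(no output)
```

View pics/c5.png

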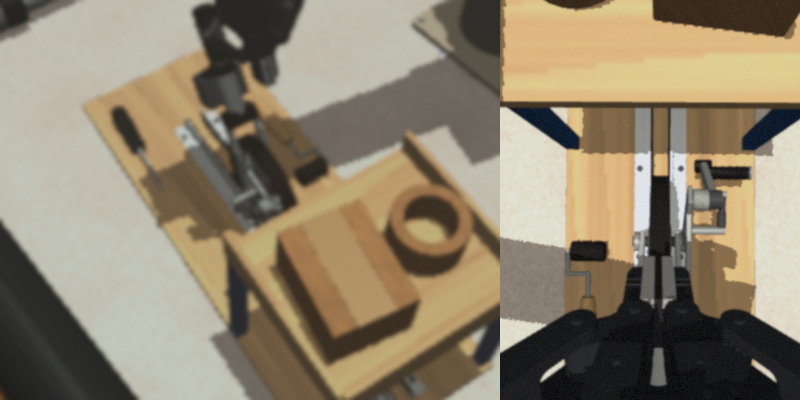

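The frame has dropped back to lying, while the stand still points to +y. I'll measure the wheel and tube positions to find out why it slipped.

```bash
python3 - <<'E'
from h import *
for n in('wrist','side','scene'):
    p,d,s=snap(n)
    v,u=np.nonzero(d>0);X=bay(world(n,u,v,d[d>0],s))
    k=X[(X[:,2]>120)&(X[:,2]<200)&(X[:,0]>43)&(X[:,0]<110)&(X[:,1]<120)&(X[:,1]>-60)]
    if n=='wrist':
      for lo in range(-60,120,10):
        c=k[(k[:,1]>=lo)&(k[:,1]<lo+10)]
        if len(c)>5: print(lo,len(c),np.percentile(c[:,0],[2,50,98]).round(1),np.percentile(c[:,2],[5,50,98]).round(1))
    w=X[(X[:,2]>60)&(X[:,2]<165)&(abs(X[:,0])<10)&(X[:,1]>10)&(X[:,1]<130)]
    for lo in range(0,130,10):
        c=w[(w[:,1]>=lo)&(w[:,1]<lo+10)]
        if len(c)>5: print(n,'wheel',lo,len(c),np.percentile(c[:,2],[50,95]).round(1))
    t=X[(X[:,2]>50)&(X[:,2]<120)&(abs(X[:,0])<25)&(X[:,1]<-150)]
    if len(t): print(n,'tube end',np.sort(t[:,1])[:5])
plan([([-1,-100,320],15,0),([-1,-214,250],15,0),([-1,-214,155],15,0)])
E
```

```text
20 168 [43.5 52.5 61.9] [143.  145.8 149. ]
30 100 [45.6 57.2 62.3] [147.5 151.7 172. ]
40 188 [43.4 50.4 61.5] [154.8 176.8 178.9]
50 210 [43.5 51.5 62. ] [160.5 172.5 177.8]
60 111 [44.4 47.2 51.9] [148.4 159.6 166.1]
70 95 [44.4 47.2 51.9] [140.  150.  155.6]
80 95 [44.4 47.1 51.9] [130.6 139.9 146. ]
90 519 [44.7 72.5 98. ] [121.4 125.6 133.5]
100 224 [45.4 71.4 98.1] [120.8 124.6 127. ]
wrist wheel 10 40 [159.  159.8]
wrist wheel 20 220 [159.2 160.4]
wrist wheel 30 216 [158.9 160.2]
wrist wheel 40 203 [157.  158.7]
wrist wheel 50 218 [153.9 155.8]
wrist wheel 60 192 [149.1 152. ]
wrist wheel 70 189 [142.1 145.7]
wrist wheel 80 169 [132.  137.6]
wrist wheel 90 120 [116.6 124.3]
side wheel 10 35 [111.9 161.9]
side wheel 20 35 [152.6 161.9]
side wheel 30 38 [109.5 162.7]
side wheel 40 41 [111.3 160.1]
side wheel 50 36 [150.9 158.1]
side wheel 60 30 [147.9 153.9]
side wheel 70 26 [140.2 147.3]
side wheel 80 28 [131.9 138.9]
side wheel 90 6 [124.3 128.3]
side tube end [-736.11683383 -735.60990035 -734.09554158 -732.57407454 -732.36433372]
scene wheel 10 29 [152.5 163. ]
scene wheel 20 38 [149.7 162.6]
scene wheel 30 32 [155.3 162.8]
scene wheel 40 39 [114.6 160.3]
scene wheel 50 36 [150.3 157.8]
scene wheel 60 28 [146.9 153.4]
scene wheel 70 33 [136.7 146.9]
scene wheel 80 32 [129.6 138.8]
scene wheel 90 37 [111.  122.4]
scene tube end [-728.73617161 -726.14392045 -724.45799971 -721.95242612 -720.51020966]
[-0.0186, -0.1493, -0.009, -0.0152, 0.0005, -0.0004]
[-0.0364, -0.2907, -0.0965, -0.0152, 0.0005, -0.0004]
[-0.0364, -0.2907, -0.2152, -0.0152, 0.0005, -0.0004]
```

```bash
python3 - <<'E'
from h import *
p,d,s=snap('wrist','w6.png');print(s['clock'],s['contact_force'],s['finger_gap'])
v,u=np.nonzero(d>0);X=bay(world('wrist',u,v,d[d>0],s))
k=X[(X[:,2]>90)&(X[:,2]<200)&(X[:,0]>43)&(X[:,0]<53)&(X[:,1]<140)&(X[:,1]>-60)]
for lo in range(-60,140,10):
        c=k[(k[:,1]>=lo)&(k[:,1]<lo+10)]
        if len(c)>5: print(lo,len(c),np.percentile(c[:,2],[5,50,98]).round(1))
for n in('side','scene'):
    p,d,s=snap(n)
    v,u=np.nonzero(d>0);X=bay(world(n,u,v,d[d>0],s))
    t=X[(X[:,2]>60)&(X[:,2]<300)&(abs(X[:,0])<22)&(X[:,1]<-20)&(X[:,1]>-260)]
    for lo in range(-260,0,20):
        c=t[(t[:,1]>=lo)&(t[:,1]<lo+20)]
        if len(c)>3: print(n,lo,len(c),np.percentile(c[:,2],[10,50,98]).round(1),c[:,1].min())
    cv2.imwrite(f'pics/{n}6.png',cv2.resize(p[140:300,220:420],(750,600),interpolation=cv2.INTER_CUBIC)[:,:,::-1])
E
```

```text
16.3333 [ 0.53283578 -0.34826827 -0.84310681] 0.0002625563554288393
-10 13 [169.5 173.7 175. ]
0 123 [175.4 177.6 179.3]
10 134 [170.  174.1 178. ]
20 128 [160.2 169.7 171.8]
30 110 [159.7 166.3 168.8]
40 115 [153.4 163.1 165.9]
50 109 [153.9 160.  162.8]
60 109 [147.2 156.8 159. ]
70 99 [146.3 153.4 156.4]
80 104 [144.  150.1 152.3]
90 107 [146.3 148.2 149.9]
100 13 [143.  143.8 144.8]
side -240 7 [166.6 170.3 174.1] -222.43854095736583
side -220 43 [162.2 168.1 174.8] -219.38450172804716
side -200 50 [153.6 163.3 172.3] -199.47037366632551
side -180 51 [149.3 156.8 163.6] -179.72395847478316
side -160 53 [138.6 150.7 157.8] -159.51064265528072
side -140 83 [118.2 140.5 154.1] -139.90615418758858
side -120 73 [107.8 131.4 143.3] -119.85262762265884
side -100 53 [125.  130.9 138.1] -99.81878084520943
side -80 79 [113.5 126.3 132.4] -79.74756547438022
side -60 20 [102.  115.3 122. ] -59.02175859416731
side -40 37 [ 87.5 111.9 144.6] -39.68140105688758
scene -220 23 [191.8 199.5 204.6] -211.05256230396796
scene -200 55 [184.8 193.9 204.7] -199.81397369799782
scene -180 53 [177.9 186.1 198.2] -178.86964783427646
scene -160 57 [165.  176.6 186.4] -159.52873195022883
scene -140 79 [140.8 165.1 178.2] -139.9588225302813
scene -120 74 [130.1 150.8 165.1] -119.87725912940458
scene -100 58 [123.2 145.4 156.1] -99.48856277803552
scene -80 81 [132.3 140.  147.8] -79.28491256390232
scene -60 38 [110.3 125.8 140.3] -59.46073286353661
scene -40 41 [ 80.3 122.1 141.8] -39.210468387018814
```

View pics/scene6.png

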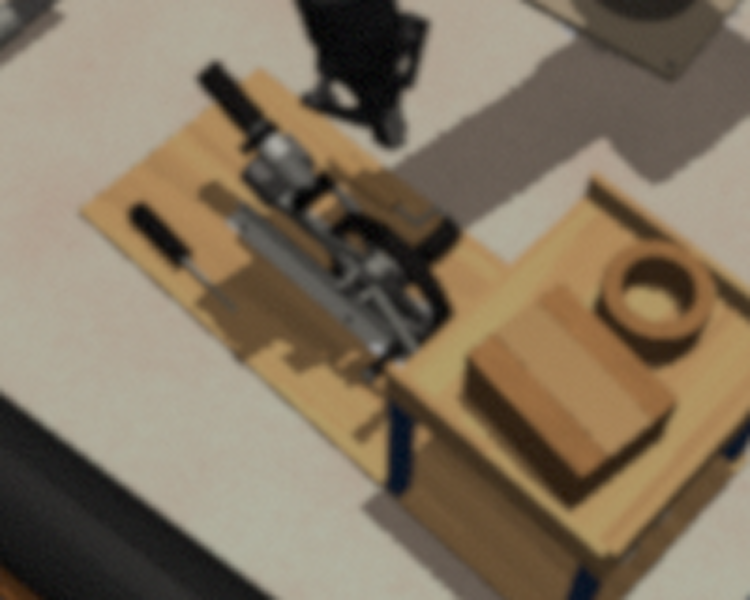

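The frame is bouncing back to lying: the tube in the scene picture is at (240, 110), and the stand leg is back to its lying slope. The pinch slipped near the end, close to the tube's tip. I'll re-grip deeper on the sleeve and a bit harder, then swing more slowly with checks.

{"name": "move_arm", "arguments": {
  "targets": [
    [-0.003,-0.03,0.01,0,0,0],
    [-0.008,-0.07,0.01,0,0,0],
    [-0.013,-0.11,0.005,-0.008,0,0],
    [-0.0186,-0.149,-0.009,-0.015,0,0],
    [-0.024,-0.19,-0.025,-0.015,0,0],
    [-0.03,-0.23,-0.05,-0.015,0,0],
    [-0.035,-0.27,-0.08,-0.015,0,0],
    [-0.0364,-0.287,-0.12,-0.015,0,0],
    [-0.0364,-0.287,-0.16,-0.015,0,0],
    [-0.0364,-0.287,-0.2,-0.015,0,0],
    [-0.0364,-0.287,-0.2,-0.015,0,0]
  ],
  "grip": 1
}}

```text
clock: 17.4
position: [493.4, -200.3, 142.3]
tool_rot: [0.744, 0.655, 0.098, -0.092]
contact_force: [-1.3, -0.2, -0.8]
finger_gap: 1.0
```

```bash
python3 - <<'E'
from h import *
s=r.sense();print(grasp(),s['contact_force'],s['clock'])
p,d,s=snap('wrist')
v,u=np.nonzero(d>0);X=bay(world('wrist',u,v,d[d>0],s))
k=X[(X[:,2]>60)&(X[:,2]<110)&(abs(X[:,0])<20)&(X[:,1]<-100)&(X[:,1]>-260)]
for lo in range(-240,-140,10):
    c=k[(k[:,1]>=lo)&(k[:,1]<lo+10)]
    if len(c)>5: print(lo,len(c),np.percentile(c[:,0],[3,50,97]).round(1),np.percentile(c[:,2],[50,95]).round(1),c[:,1].min())
plan([([-1,-208,76],15,0)])
E
```

```text
[  -6.03615446 -210.02420768  160.34370046] [-1.29943995 -0.201488   -0.75003387] 17.4
-240 351 [-14.5  -1.6  11. ] [95.  97.1] -236.34742900028797
-230 749 [-15.6  -2.2  12. ] [95.1 97.6] -229.97202322828034
-220 734 [-15.5  -1.6  11.9] [95.2 97.7] -219.98584194138877
-210 733 [-15.5  -2.2  11.8] [95.4 97.8] -209.99077445986302
-200 735 [-15.5  -2.2  11.8] [95.5 97.8] -199.98909579687745
-190 755 [-15.5  -1.6  11.7] [95.5 97.9] -189.99486593481572
-180 755 [-15.4  -1.7  11.7] [95.6 98.2] -179.97978756693627
-170 742 [-15.4  -1.6  12.5] [94.9 98.5] -169.99404926106615
-160 1024 [-17.4   0.4  19. ] [ 97.4 100.4] -159.74571015500308
-150 853 [-18.   -1.   18.4] [93.6 99.6] -149.99560879047885
[0.0047, 0.0021, -0.1094, -0.001, -0.0007, -0.0001]
```

{"name": "move_arm", "arguments": {
  "targets": [
    [0.004,0.005,-0.04,0,0,0],
    [0.005,0.006,-0.08,0,0,0],
    [0.005,0.006,-0.106,0,0,0],
    [0.005,0.006,-0.106,0,0,0],
    [0.005,0.006,-0.106,0,0,0]
  ]
}}

```text
clock: 17.87
position: [499.6, -196.1, 61.9]
tool_rot: [0.743, 0.656, 0.099, -0.09]
contact_force: [-0.9, 0.1, 1.1]
finger_gap: 0.998
```

{"name": "move_arm", "arguments": {
  "targets": [
    [0,0,0,0,0,0],
    [0,0,0,0,0,0],
    [0,0,0,0,0,0],
    [0,0,0,0,0,0],
    [0,0,0,0,0,0],
    [0,0,0,0,0,0],
    [0,0,0,0,0,0],
    [0,0,0,0,0,0]
  ],
  "grip": 0,
  "newtons": 50
}}

```text
clock: 18.53
position: [499.9, -196.5, 62.2]
tool_rot: [0.743, 0.656, 0.099, -0.09]
contact_force: [0.1, -0.9, 1.0]
finger_gap: 0.332
```

```bash
cat >> h.py <<'E'
def arc(n,a1,t1,H=(24.,85.),R=None,a0=None,x=None):
    s=r.sense();g=grasp();v=g[1:]-np.array(H);Rm=np.hypot(*v);am=np.arctan2(v[1],-v[0])
    print(g.round(1),np.round(s['contact_force'],1),'gap',round(s['finger_gap'],3),s['clock'],'R',Rm.round(1),'a',am.round(3))
    R=R or Rm; z=Ro.from_quat(s['tool_rot']).apply([0,0,1]); t0=np.degrees(np.arctan2(z@ey,-z[2])); print('tilt',t0)
    A=np.linspace(am,a1,n+1)[1:];T=np.linspace(t0,t1,n+1)[1:]
    plan([([g[0] if x is None else x,H[0]-R*np.cos(a),H[1]+R*np.sin(a)],t,0) for a,t in zip(A,T)])
E
python3 -c "
from h import *
arc(13,1.0,5)"
```

```text
[-2.000e-01 -2.055e+02  8.020e+01] [ 0.1 -0.9  1. ] gap 0.332 18.5333 R 229.5 a -0.021
tilt 15.314876040621927
[0.0001, 0.0001, 0.0224, -0.0023, -0.0004, -0.0001]
[0.0003, 0.0019, 0.0448, -0.0045, -0.0001, -0.0001]
[0.0008, 0.0055, 0.0669, -0.0066, 0.0002, -0.0001]
[0.0015, 0.0108, 0.0886, -0.0088, 0.0004, -0.0001]
[0.0023, 0.0178, 0.1098, -0.011, 0.0007, -0.0001]
[0.0034, 0.0264, 0.1304, -0.0132, 0.001, -0.0001]
[0.0047, 0.0366, 0.1502, -0.0154, 0.0013, -0.0001]
[0.0062, 0.0483, 0.1692, -0.0176, 0.0015, -0.0001]
[0.0078, 0.0615, 0.1871, -0.0198, 0.0018, -0.0001]
[0.0097, 0.076, 0.2039, -0.0219, 0.0021, -0.0001]
[0.0117, 0.0917, 0.2195, -0.0241, 0.0024, -0.0001]
[0.0138, 0.1087, 0.2338, -0.0263, 0.0026, -0.0001]
[0.0161, 0.1267, 0.2466, -0.0285, 0.0029, -0.0001]
```

{"name": "move_arm", "arguments": {
  "targets": [
    [0,0,0.0224,-0.0023,0,0],
    [0.0003,0.002,0.0448,-0.0045,0,0],
    [0.001,0.0055,0.067,-0.0066,0,0],
    [0.0015,0.011,0.0885,-0.0088,0,0],
    [0.0023,0.018,0.11,-0.011,0.0007,0],
    [0.0034,0.0265,0.1305,-0.0132,0.001,0],
    [0.0047,0.0365,0.15,-0.0154,0.0013,0],
    [0.006,0.0485,0.169,-0.0176,0.0015,0],
    [0.008,0.0615,0.187,-0.0198,0.0018,0],
    [0.0097,0.076,0.204,-0.022,0.002,0],
    [0.0117,0.0917,0.2195,-0.024,0.0024,0],
    [0.0138,0.1087,0.234,-0.0263,0.0026,0],
    [0.016,0.1267,0.2466,-0.0285,0.003,0],
    [0.016,0.1267,0.2466,-0.0285,0.003,0]
  ]
}}

```text
clock: 19.7
position: [511.2, -91.0, 258.8]
tool_rot: [0.748, 0.662, 0.033, -0.032]
contact_force: [-1.1, 1.6, -10.5]
finger_gap: 0.315
```

```bash
python3 -c "
from h import *
arc(6,1.3,5)
p,d,s=snap('wrist','w7.png')"
```

```text
[ -2.1 -96.1 277.4] [ -1.1   1.6 -10.5] gap 0.315 19.7 R 226.8 a 1.013
tilt 5.200483746284929
[0.0016, 0.0116, 0.0069, -0.0002, -0.0006, -0.0007]
[0.0031, 0.0234, 0.0132, -0.0003, -0.0006, -0.0007]
[0.0046, 0.0356, 0.019, -0.0004, -0.0006, -0.0007]
[0.0062, 0.0481, 0.0242, -0.0004, -0.0006, -0.0007]
[0.0077, 0.0607, 0.0287, -0.0005, -0.0006, -0.0007]
[0.0094, 0.0736, 0.0327, -0.0006, -0.0005, -0.0007]
```

View pics/w7.png

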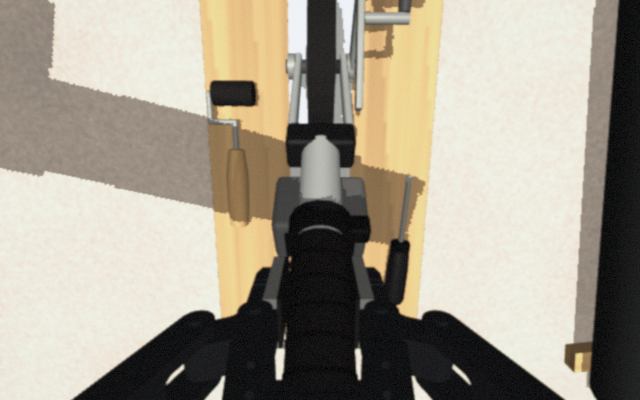

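The gap has shrunk from 0.332 to 0.315 under 10 N: the tube creeps in the pads while it turns between them. Better to turn the tool with the tube, so I'll lower, re-grip with a +40° tilt, and finish near -30°.

```bash
python3 -c "
from h import *
arc(10,0.0,15,R=229)"
```

```text
[ -2.3 -97.3 276.5] [ -0.2   2.2 -10.7] gap 0.319 19.75 R 226.7 a 1.006
tilt 5.110052426611563
[-0.003, -0.0245, -0.0141, 0.0026, -0.0011, -0.0007]
[-0.0056, -0.0456, -0.033, 0.0054, -0.0014, -0.0007]
[-0.008, -0.0648, -0.0539, 0.0081, -0.0018, -0.0007]
[-0.0102, -0.0818, -0.0767, 0.0108, -0.0021, -0.0007]
[-0.012, -0.0964, -0.1011, 0.0135, -0.0025, -0.0007]
[-0.0135, -0.1085, -0.1269, 0.0163, -0.0028, -0.0007]
[-0.0147, -0.118, -0.1539, 0.019, -0.0031, -0.0007]
[-0.0156, -0.1247, -0.1817, 0.0217, -0.0035, -0.0007]
[-0.0161, -0.1286, -0.21, 0.0244, -0.0038, -0.0007]
[-0.0162, -0.1296, -0.2387, 0.0272, -0.0041, -0.0007]
```

{"name": "move_arm", "arguments": {
  "targets": [
    [-0.003,-0.0245,-0.014,0.0026,-0.001,0],
    [-0.0056,-0.0456,-0.033,0.0054,-0.001,0],
    [-0.008,-0.065,-0.054,0.008,-0.002,0],
    [-0.01,-0.082,-0.077,0.011,-0.002,0],
    [-0.012,-0.0965,-0.101,0.0135,-0.0025,0],
    [-0.0135,-0.1085,-0.127,0.0163,-0.003,0],
    [-0.0147,-0.118,-0.154,0.019,-0.003,0],
    [-0.0156,-0.125,-0.182,0.022,-0.0035,0],
    [-0.016,-0.1286,-0.21,0.0244,-0.004,0],
    [-0.016,-0.1296,-0.235,0.027,-0.004,0],
    [-0.016,-0.1296,-0.235,0.027,-0.004,0]
  ]
}}

```text
clock: 20.67
position: [495.4, -200.7, 66.0]
tool_rot: [0.743, 0.658, 0.092, -0.085]
contact_force: [-5.8, -10.8, -2.9]
finger_gap: 0.316
```

{"name": "move_arm", "arguments": {
  "targets": [
    [0,0,0,0,0,0],
    [0,0,0,0,0,0],
    [0,0,0,0,0,0],
    [0,0,0,0,0,0],
    [0,0,0,0,0,0],
    [0,0,0.03,0,0,0],
    [0,0,0.06,0,0,0],
    [0,0,0.09,0,0,0],
    [0,0,0.1,0,0,0]
  ],
  "grip": 1
}}

```text
clock: 21.42
position: [497.6, -201.5, 150.0]
tool_rot: [0.742, 0.658, 0.093, -0.082]
contact_force: [0.0, -1.0, 1.3]
finger_gap: 1.006
```

```bash
python3 - <<'E'
from h import *
s=r.sense();print(grasp(),s['contact_force'],s['clock'])
p,d,s=snap('wrist')
v,u=np.nonzero(d>0);X=bay(world('wrist',u,v,d[d>0],s))
k=X[(X[:,2]>60)&(X[:,2]<110)&(abs(X[:,0])<20)&(X[:,1]<-100)&(X[:,1]>-260)]
for lo in range(-240,-150,20):
    c=k[(k[:,1]>=lo)&(k[:,1]<lo+20)]
    if len(c)>5: print(lo,len(c),np.percentile(c[:,0],[3,50,97]).round(1),np.percentile(c[:,2],[50,95]).round(1),c[:,1].min())
plan([([-1,-205,140],40,0),([-1,-205,77],40,0)])
E
```

```text
[  -1.89869227 -210.40835204  168.14629581] [ 0.02126896 -1.00288738  1.2654344 ] 21.4167
-240 576 [-15.2  -1.7  11.3] [86.9 89.3] -230.54313258636466
-220 1255 [-15.5  -1.8  11.9] [87.5 90. ] -219.9924299311385
-200 1313 [-15.5  -1.9  12.3] [88.4 90.9] -199.9982979778925
-180 1344 [-15.5  -1.4  12.1] [89.1 91.6] -179.98747233710094
-160 1571 [-16.5  -0.3  18.3] [90.3 94.5] -159.66144408502052
[0.0028, 0.0162, -0.0307, 0.0711, -0.0087, -0.0009]
[0.0028, 0.0162, -0.1094, 0.0711, -0.0087, -0.0009]
```

{"name": "move_arm", "arguments": {
  "targets": [
    [0,0.004,-0.008,0.019,-0.002,0],
    [0.001,0.008,-0.016,0.038,-0.004,0],
    [0.002,0.012,-0.024,0.057,-0.006,0],
    [0.003,0.016,-0.031,0.071,-0.0087,0],
    [0.003,0.016,-0.06,0.071,-0.0087,0],
    [0.003,0.016,-0.09,0.071,-0.0087,0],
    [0.003,0.016,-0.11,0.071,-0.0087,0],
    [0.003,0.016,-0.111,0.071,-0.0087,0],
    [0.003,0.016,-0.111,0.071,-0.0087,0]
  ]
}}

```text
clock: 22.22
position: [499.3, -187.9, 60.1]
tool_rot: [0.703, 0.623, 0.256, -0.228]
contact_force: [0.3, 0.3, -0.1]
finger_gap: 1.002
```

{"name": "move_arm", "arguments": {
  "targets": [
    [0,0,0,0,0,0],
    [0,0,0,0,0,0],
    [0,0,0,0,0,0],
    [0,0,0,0,0,0],
    [0,0,0,0,0,0],
    [0,0,0,0,0,0],
    [0,0,0,0,0,0],
    [0,0,0,0,0,0]
  ],
  "grip": 0,
  "newtons": 50
}}

```text
clock: 22.88
position: [499.6, -188.3, 60.4]
tool_rot: [0.703, 0.623, 0.256, -0.227]
contact_force: [0.7, -1.4, -0.6]
finger_gap: 0.334
```

```bash
python3 -c "
from h import *
arc(1,1.57,-30)"
```

```text
[  -1.5 -204.5   74.7] [ 0.7 -1.4 -0.6] gap 0.334 22.8833 R 228.7 a -0.045
tilt 40.06395478758587
[0.0324, 0.2566, 0.2964, -0.1932, 0.0238, -0.0006]
```

Next I pull gently back against the stop to re-seat the wheel and confirm the stop position.

{"name": "move_arm", "arguments": {
  "targets": [
    [-0.001,-0.01,0,0,0,0],
    [-0.0015,-0.016,0,0,0,0],
    [-0.0015,-0.016,0,0,0,0],
    [-0.0015,-0.016,0,0,0,0]
  ]
}}

```text
clock: 23.22
position: [497.9, -198.0, 60.6]
tool_rot: [0.703, 0.622, 0.258, -0.23]
contact_force: [2.0, 8.0, -0.6]
finger_gap: 0.331
```

```bash
python3 -c "
from h import *
arc(1,1.57,-30)"
```

```text
[  -2.  -214.4   74.8] [ 2.   8.  -0.6] gap 0.331 23.2167 R 238.6 a -0.043
tilt 40.46549493018407
[0.034, 0.2688, 0.3085, -0.1943, 0.0237, -0.0003]
```

{"name": "move_arm", "arguments": {
  "targets": [
    [-0.001,-0.012,0,0,0,0],
    [-0.0015,-0.018,0,0,0,0],
    [-0.0015,-0.018,0,0,0,0],
    [-0.0015,-0.018,0,0,0,0]
  ]
}}

```text
clock: 23.55
position: [495.3, -200.7, 61.7]
tool_rot: [0.701, 0.617, 0.265, -0.24]
contact_force: [8.6, 29.6, -0.8]
finger_gap: 0.328
```

```bash
python3 -c "
from h import *
arc(1,1.57,-30)"
```

```text
[  -4.1 -217.7   75.6] [ 8.6 29.6 -0.8] gap 0.328 23.55 R 241.9 a -0.039
tilt 41.89128331711654
[0.0345, 0.2724, 0.3112, -0.1983, 0.0235, 0.001]
```

Stop confirmed at 30 N. Now the swing, turning the tool with the frame.

```bash
python3 -c "
from h import *
arc(18,1.45,-26,H=(21,85),x=-2)"
```

```text
[  -4.1 -217.7   75.6] [ 8.6 29.6 -0.8] gap 0.328 23.55 R 238.9 a -0.039
tilt 41.89128331711654
[0.0027, -0.0015, 0.0237, -0.0106, -0.0004, -0.0]
[0.0028, -0.0006, 0.0474, -0.021, 0.001, 0.0]
[0.0031, 0.0022, 0.0709, -0.0314, 0.0023, 0.0001]
[0.0037, 0.0069, 0.0941, -0.0418, 0.0036, 0.0001]
[0.0046, 0.0135, 0.1168, -0.0522, 0.0049, 0.0002]
[0.0056, 0.022, 0.1388, -0.0626, 0.0062, 0.0002]
[0.0069, 0.0323, 0.1601, -0.073, 0.0075, 0.0003]
[0.0084, 0.0442, 0.1804, -0.0834, 0.0088, 0.0004]
[0.0101, 0.0578, 0.1995, -0.0938, 0.0101, 0.0004]
[0.012, 0.0729, 0.2175, -0.1041, 0.0115, 0.0005]
[0.0141, 0.0895, 0.2341, -0.1145, 0.0128, 0.0005]
[0.0164, 0.1074, 0.2493, -0.1249, 0.0141, 0.0006]
[0.0188, 0.1264, 0.2629, -0.1353, 0.0154, 0.0006]
[0.0213, 0.1465, 0.2748, -0.1457, 0.0168, 0.0007]
[0.0239, 0.1674, 0.285, -0.1561, 0.0181, 0.0007]
[0.0267, 0.1892, 0.2934, -0.1665, 0.0194, 0.0008]
[0.0295, 0.2115, 0.2999, -0.1769, 0.0207, 0.0009]
[0.0324, 0.2343, 0.3045, -0.1873, 0.0221, 0.0009]
```

{"name": "move_arm", "arguments": {
  "targets": [
    [0.002,0,0.0237,-0.0106,0,0],
    [0.0028,0,0.0474,-0.021,0.001,0],
    [0.003,0.002,0.071,-0.0314,0.002,0],
    [0.0037,0.007,0.094,-0.0418,0.0036,0],
    [0.0046,0.0135,0.117,-0.052,0.005,0],
    [0.0056,0.022,0.139,-0.0626,0.006,0],
    [0.007,0.032,0.16,-0.073,0.0075,0],
    [0.0084,0.044,0.18,-0.0834,0.009,0],
    [0.01,0.058,0.1995,-0.094,0.01,0],
    [0.012,0.073,0.2175,-0.104,0.0115,0],
    [0.014,0.0895,0.234,-0.1145,0.013,0],
    [0.0164,0.1074,0.249,-0.125,0.014,0],
    [0.0164,0.1074,0.249,-0.125,0.014,0]
  ]
}}

```text
clock: 24.63
position: [508.0, -110.7, 260.8]
tool_rot: [0.749, 0.662, -0.022, 0.02]
contact_force: [1.9, -0.4, -9.3]
finger_gap: 0.334
```

```bash
python3 -c "
from h import *
arc(8,1.50,-28,H=(21,85),x=-2)"
```

```text
[  -2.9 -113.2  279.5] [ 1.9 -0.4 -9.3] gap 0.334 24.6333 R 236.3 a 0.967
tilt -3.401565633637444
[0.003, 0.015, 0.0107, -0.0085, 0.0012, -0.0004]
[0.005, 0.0309, 0.0204, -0.0169, 0.0023, -0.0004]
[0.0071, 0.0474, 0.029, -0.0254, 0.0034, -0.0004]
[0.0092, 0.0644, 0.0364, -0.0339, 0.0044, -0.0004]
[0.0114, 0.0818, 0.0427, -0.0424, 0.0055, -0.0004]
[0.0137, 0.0996, 0.0478, -0.0508, 0.0065, -0.0004]
[0.016, 0.1177, 0.0516, -0.0593, 0.0076, -0.0004]
[0.0183, 0.1361, 0.0542, -0.0678, 0.0086, -0.0004]
```

{"name": "move_arm", "arguments": {
  "targets": [
    [0.003,0.015,0.011,-0.0085,0.001,0],
    [0.005,0.031,0.0204,-0.017,0.002,0],
    [0.007,0.0474,0.029,-0.0254,0.0034,0],
    [0.009,0.0644,0.0364,-0.034,0.0044,0],
    [0.0114,0.082,0.0427,-0.0424,0.0055,0],
    [0.0137,0.0996,0.0478,-0.051,0.0065,0],
    [0.016,0.118,0.0516,-0.059,0.0076,0],
    [0.016,0.118,0.0516,-0.059,0.0076,0]
  ]
}}

```text
clock: 25.3
position: [521.0, -14.8, 302.0]
tool_rot: [0.73, 0.649, -0.163, 0.143]
contact_force: [0.5, -3.0, 1.3]
finger_gap: 0.331
```

```bash
python3 -c "
from h import *
arc(4,1.57,-27,H=(21,85),x=-2)"
```

```text
[ -2.1  -9.7 319. ] [ 0.5 -3.   1.3] gap 0.331 25.3 R 236.0 a 1.44
tilt -25.057769799262005
[0.0012, 0.0092, 0.0012, -0.0014, -0.0003, -0.0011]
[0.0024, 0.0185, 0.002, -0.0027, -0.0001, -0.0011]
[0.0036, 0.0278, 0.0026, -0.0041, 0.0, -0.0011]
[0.0047, 0.0371, 0.0029, -0.0054, 0.0002, -0.0011]
```

Still held (gap 0.331). I'll approach the stand stop in small steps.

{"name": "move_arm", "arguments": {
  "targets": [
    [0.001,0.009,0.001,-0.0014,0,0],
    [0.0024,0.0185,0.002,-0.003,0,0],
    [0.0036,0.028,0.0026,-0.004,0,0],
    [0.004,0.032,0.0028,-0.005,0,0],
    [0.004,0.032,0.0028,-0.005,0,0]
  ]
}}

```text
clock: 25.72
position: [524.3, 10.7, 304.0]
tool_rot: [0.727, 0.646, -0.174, 0.155]
contact_force: [2.0, -3.5, -2.7]
finger_gap: 0.335
```

```bash
python3 -c "
from h import *
arc(1,1.6,-27,H=(21,85),x=-2)"
```

```text
[ -2.   16.6 320.7] [ 2.  -3.5 -2.7] gap 0.335 25.7167 R 235.8 a 1.552
tilt -26.91062585831319
[0.0017, 0.014, -0.0001, -0.0002, 0.0001, -0.0011]
```

{"name": "move_arm", "arguments": {
  "targets": [
    [0.001,0.006,0,0,0,0],
    [0.001,0.01,0,0,0,0],
    [0.001,0.01,0,0,0,0],
    [0.001,0.01,0,0,0,0]
  ]
}}

```text
clock: 26.05
position: [525.1, 18.3, 304.0]
tool_rot: [0.727, 0.646, -0.174, 0.155]
contact_force: [0.8, -4.6, -2.7]
finger_gap: 0.333
```

```bash
python3 - <<'E'
from h import *
arc(1,1.6,-27,H=(21,85),x=-2)
for n in('side','wrist'):
    p,d,s=snap(n)
    v,u=np.nonzero(d>0);X=bay(world(n,u,v,d[d>0],s))
    # tube/wheel/stand positions
    w=X[(X[:,2]>100)&(X[:,2]<165)&(abs(X[:,0])<10)&(X[:,1]>30)&(X[:,1]<130)]
    for lo in range(50,110,10):
        c=w[(w[:,1]>=lo)&(w[:,1]<lo+10)]
        if len(c)>3: print(n,'wheel',lo,len(c),np.percentile(c[:,2],[50,95]).round(1))
    t=X[(X[:,2]>170)&(X[:,2]<300)&(abs(X[:,0])<30)&(X[:,1]>-30)&(X[:,1]<60)]
    for lo in range(170,300,20):
        c=t[(t[:,2]>=lo)&(t[:,2]<lo+20)]
        if len(c)>3: print(n,'tube z',lo,len(c),np.percentile(c[:,1],[5,50,95]).round(1),np.percentile(c[:,0],[5,95]).round(1))
    q=X[(X[:,0]>62)&(X[:,0]<100)&(X[:,2]>22)&(X[:,2]<150)&(X[:,1]>0)&(X[:,1]<140)]
    if len(q): print(n,'peg',len(q),np.percentile(q,[5,50,95],0).round(1))
    cv2.imwrite(f'pics/{n}8.png',(cv2.resize(p[140:300,220:420],(750,600),interpolation=cv2.INTER_CUBIC) if n=='side' else p)[:,:,::-1])
E
```

```text
[ -2.1  24.2 320.6] [ 0.8 -4.6 -2.7] gap 0.333 26.05 R 235.7 a 1.585
tilt -26.950382798080522
[0.0006, 0.0045, -0.0001, -0.0001, 0.0001, -0.0011]
side wheel 50 19 [152.6 158. ]
side wheel 60 24 [148.1 153.3]
side wheel 70 27 [139.4 145.5]
side wheel 80 25 [128.5 133.9]
side wheel 90 5 [120.9 125.6]
side tube z 170 19 [15.5 30.3 33.1] [-23.6  20.3]
side tube z 190 86 [13.  30.5 33.9] [-21.4  19.9]
side tube z 210 70 [-19.3  12.2  34.2] [-11.8  26.8]
side tube z 230 74 [-21.    9.1  32.6] [-5.9 27.3]
side tube z 250 95 [-24.3  -1.9  35.7] [-1.5 25.7]
side tube z 270 64 [16.1 29.7 36.4] [-12.   20.9]
side tube z 290 20 [24.2 32.  35.5] [-12.1  10.3]
side peg 6 [[94.8 80.8 40.4]
 [96.8 84.4 43.6]
 [98.3 88.6 47. ]]
wrist wheel 50 447 [152.  154.5]
wrist wheel 60 496 [146.6 149.6]
wrist wheel 70 539 [138.5 142.6]
wrist wheel 80 408 [129.2 133.1]
wrist tube z 170 369 [30.2 33.5 34.3] [-22.8  20.1]
wrist tube z 190 1921 [14.7 32.5 34.3] [-22.3  19.5]
wrist tube z 210 1518 [ 8.6 10.1 34. ] [-26.9  24.8]
wrist tube z 230 1549 [ 8.5 28.1 33.7] [-27.6  23.9]
wrist tube z 250 2173 [-20.9  26.8  37.9] [-28.   24.7]
wrist tube z 270 2284 [20.2 32.8 36.5] [-15.2  20.4]
wrist tube z 290 964 [26.9 33.4 35.5] [-14.  11.]
wrist peg 23 [[ 62.   71.6 110.1]
 [ 62.5  77.5 112.8]
 [ 62.9  82.9 116.7]]
```

View pics/side8.png

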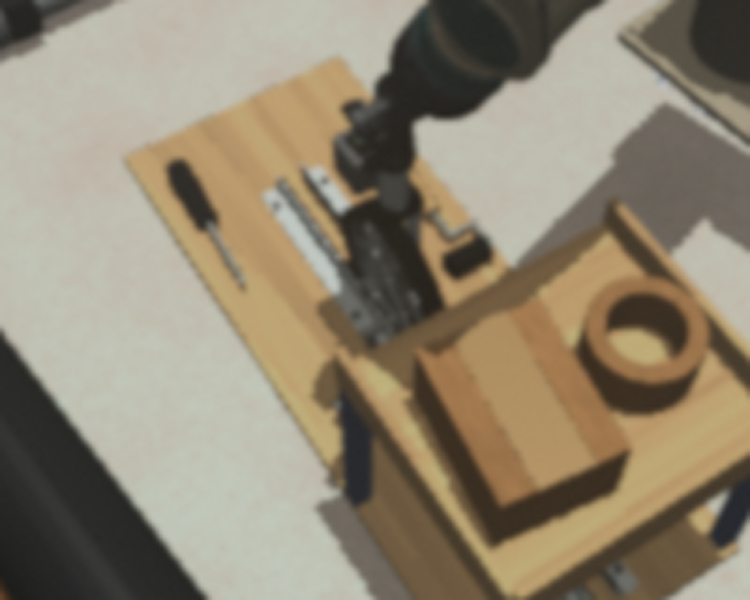

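The side picture shows the frame upright: the tube runs under the gripper at (395, 190) and the foot side is down by the front-right rail. The push is still light, about 4.6 N, so I'll press further.

{"name": "move_arm", "arguments": {
  "targets": [
    [0.0005,0.005,0,0,0,0],
    [0.001,0.008,0,0,0,0],
    [0.001,0.008,0,0,0,0]
  ]
}}

```text
clock: 26.4
position: [525.5, 24.2, 303.8]
tool_rot: [0.727, 0.646, -0.175, 0.155]
contact_force: [0.8, -6.1, -4.1]
finger_gap: 0.335
```

```bash
python3 - <<'E'
from h import *
arc(1,1.6,-27,H=(21,85),x=-2)
E
```

```text
[ -2.5  30.2 320.5] [ 0.8 -6.1 -4.1] gap 0.335 26.4 R 235.6 a 1.61
tilt -27.042612342211672
[0.0002, -0.0029, 0.0001, 0.0001, -0.0001, -0.0011]
```

```bash
cat > m.py <<'E'
from h import *
from scipy.optimize import least_squares
for n in('wrist','scene','side'):
    p,d,s=snap(n)
    v,u=np.nonzero(d>0);X=bay(world(n,u,v,d[d>0],s))
    w=X[(X[:,2]>110)&(X[:,2]<162)&(abs(X[:,0]+1)<7)&(X[:,1]>48)&(X[:,1]<100)]
    if len(w)>15:
        f=least_squares(lambda q:np.hypot(w[:,1]-q[0],w[:,2]-85)-75,[22],loss='soft_l1',f_scale=1); print(n,'hub y',f.x.round(1),len(w),np.median(abs(f.fun)).round(2))
    for lo,hi in((172,186),(186,200),(262,275),(275,290),(290,300)):
        c=X[(X[:,2]>lo)&(X[:,2]<hi)&(abs(X[:,0]+2)<4)&(X[:,1]>0)&(X[:,1]<60)]
        if len(c)>5: print(n,'face',lo,len(c),np.percentile(c[:,1],[50,95]).round(1))
    for t in ('toe','foot'):
        for q in r.silhouettes(t,n)[:1]:
            M=q['mask']&(d>0); v,u=np.nonzero(M); Y=bay(world(n,u,v,d[M],s)); Y=Y[(Y[:,0]>30)&(Y[:,0]<105)&(Y[:,2]<130)&(Y[:,2]>13)&(Y[:,1]>20)]
            if len(Y)>4: print(n,t,round(q['score'],2),len(Y),np.percentile(Y,[5,50,95],0).round(1).tolist())
arc(1,1.6,-27,H=(21,85),x=-2)
E
python3 m.py
```

```text
wrist hub y [22.6] 1601 0.52
wrist face 172 12 [36.2 36.6]
wrist face 186 128 [36.7 37.3]
wrist face 262 326 [41.8 42.9]
wrist face 275 372 [39.9 40.9]
wrist face 290 272 [40.1 40.9]
wrist toe 0.53 14 [[61.4, 71.8, 110.9], [62.3, 75.3, 114.0], [62.7, 78.4, 115.2]]
scene hub y [22.9] 67 1.42
scene toe 0.54 22 [[75.4, 83.2, 39.0], [85.7, 88.2, 43.8], [95.6, 92.5, 49.7]]
scene foot 0.53 39 [[66.3, 81.0, 37.1], [84.0, 88.8, 43.5], [97.0, 93.9, 49.8]]
side hub y [23.] 77 1.32
side face 186 6 [35.5 37.2]
side face 262 6 [41.1 42.3]
side face 275 6 [39.4 40.9]
[ -2.5  30.1 320.5] [ 1.  -6.4 -3.4] gap 0.331 26.85 R 235.7 a 1.609
tilt -27.016840510907183
[0.0002, -0.0028, 0.0001, 0.0, -0.0, -0.001]
```

{"name": "move_arm", "arguments": {
  "targets": [
    [0.0005,0.004,0,0,0,0],
    [0.0008,0.007,0,0,0,0],
    [0.0008,0.007,0,0,0,0],
    [0.0008,0.007,0,0,0,0]
  ]
}}

```text
clock: 27.18
position: [525.4, 27.9, 303.9]
tool_rot: [0.727, 0.645, -0.177, 0.156]
contact_force: [-0.9, -9.2, -4.0]
finger_gap: 0.333
```

```bash
python3 m.py | grep -v toe
```

```text
wrist hub y [23.9] 1653 0.5
wrist face 172 13 [38.4 39. ]
wrist face 186 123 [38.9 39.7]
wrist face 262 323 [45.1 46.1]
wrist face 275 370 [43.3 44.3]
wrist face 290 266 [43.6 44.5]
scene hub y [24.3] 67 1.59
scene face 275 7 [43.  46.2]
scene foot 0.54 41 [[67.0, 81.1, 37.9], [84.2, 87.4, 42.7], [99.3, 93.4, 45.4]]
side hub y [24.4] 80 1.51
side face 262 7 [44.3 45.9]
side face 275 6 [42.4 42.8]
side face 290 7 [42.6 43.6]
[ -3.   33.9 320.6] [ 0.2 -8.8 -3.7] gap 0.332 27.6333 R 235.9 a 1.626
tilt -27.288311960765416
[0.0002, -0.0075, 0.0003, 0.0008, -0.0002, -0.0009]
```

The frame is upright (lean about -0.02 ± 0.02 rad by my fits). The hub is within about 2 mm of where it sat on the stop. A steady 9 N horizontal push at the grip can only be balanced by the foot, so it's bearing firmly. The grip is intact, so I'm handing in.

```bash
python3 -c "
from h import *
s=r.sense();print(s['contact_force'],s['finger_gap'],abs(s['joint_velocities']).max());print(r.sign_off())"
```

```text
[ 0.22669179 -8.81941177 -3.679038  ] 0.33189295824257714 0.0011315843116121442
the job is handed in; nothing more can be done
None
```

The wheel is out, the stand is flipped, and I handed in with the frame held upright and leaned onto its stand. No verdict was reported.

- **Roll:** I pulled the wheel out until it stood rigidly against the stop (39 N, later re-seated at 30 N). At hand-in the hub was about 1–2 mm from where it last sat against the stop.
- **Stand:** I carried it over by its toe peg and released it near the end. The leg slope then gave about 3.30 rad, which is its stop.
- **Upright:** The first lift failed: the tube slipped out of the pads near the top and the frame fell back. A second try was creeping in the pads, so I lowered it. The third worked, with a grip deeper on the sleeve at 50 N and the tool turning along with the frame.

**Last checks:**
- The frame lean was about -0.02 rad from camera fits, good to roughly ±0.02.
- The finger gap held at 0.332, so the tube is gripped, and the arm was still.
- The push at the grip was a steady 8.8 N.

**Not checked directly:**
- I inferred that the foot bears on the board from that push; I did not measure it.
- The final push had nudged the wheel about 1.4 mm off the stop.
- I did not measure the other things on the bench and shelf again at the end. The gripper stayed clear of them, and they looked unmoved in the pictures.

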